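# Nest the drained tapered beakers in the storage tray

## Robot

A 6-joint arm with a two-finger parallel gripper is mounted at the origin on a cart in front of the work surface, level with it; the furniture and walls round the work are solid. World frame = base frame: x ahead of the robot, y to its left, z up, the work surface at z = 0. Lengths are in m, angles in rad, forces in N, time in s.
With the tool pointing down it reaches from about 0.25 to 0.775 m from the base axis. Payload 4 kg.
Tool frame: the origin (TCP) lies midway between the tips of the shut fingers; the grasp point (between the pads) lies robot.tcp_to_grasp behind it (robot.tcp_to_grasp is the distance from the TCP to the grasp point, in m); y points along the fingers, x is the direction in which the jaws open and shut, and the axes are right-handed (so a half turn about y gives the same grasp; the last joint's range is limited). The gripper opens to 94 mm and grips with 3 to 60 N. Pads are 16 mm wide; open, the fingers measure 119 mm over their backs; the gripper's body (75 mm by 177 mm) begins 78 mm behind the grasp point.
Start: joints at [-1.3, 0.087, 1.371, -0, 1.684, -0.103], TCP at [0.201, -0.512, 0.206] pointing down, gripper open.
Joint ranges: [-3.1, 3.1], [-0.76, 2.03], [0.27, 2.55], [-1.08, 4.22], [0.17, 2.65], [-2.57, 2.57]. Speed limits (rad/s): [2.79, 2.79, 3.14, 3.14, 3.14, 3.14].

## Interface

Orientations are given as [roll, pitch, yaw] about the fixed x, y, z axes, in that order (R = Rz(yaw) Ry(pitch) Rx(roll)).
In Python, from bench import robot gives the robot as it stands.
- The arm moves only by the tool arm_command, never from a script. Its argument "series" is text: rows parted by semicolons, each of 7 numbers parted by spaces: the turn, a rotation vector about the tool's x, y, z in rad, then the shift along the tool's x, y, z in m, then the finger opening in m, from 0 to 0.094. A call has 1 to 12 rows; each row shifts and turns the pose as measured when the row begins, along the tool's axes as they then stand; what a row does not reach is not made up. A row lasts 1/10 s, in which the tool goes at most 50 mm and 8.59 degrees, less where a joint would pass 70% of its speed; a pose out of reach is approached as far as the arm can. A call with a gripper value outside its range is refused whole. The fingers move at their own pace and stop on an object; the grip force is fixed at half the most. Time passes only in rows, so rows that do not move let the fingers close. It gives the time, the measured TCP pose, the force and the opening at its end, in the units of the state.
- robot.get_obs(): the state, without advancing time (a new reading comes with each control period).
- robot.snapshot(name): name is "scene" or "top"; returns the picture (480x640x3 uint8, blue, green, red); there is no depth.
- robot.camera_params(name): a dict with "fx", "fy", "cx", "cy" (pixels), "extrinsics" (4x4, takes a point from camera to world coordinates). Camera axes: x right, y up, looking along -z (the intrinsics and any distortion apply to the point x, -y, -z); pixel columns grow to the right and rows downward; lengths in m; the calibration is good to about 2 mm. A picture is of the moment at which its call begins. camera_params takes no time and is no camera call.
- robot.close_job(): hands the job in, once; it reports no verdict.
Trained networks look in the newest picture that a camera, given by its name, has taken for a name from the list of things; names that differ only in an ending like _2 or _b are one class to them, and where a whole thing is asked for, a point or a joint stands for the part that bears it (a point fixed in the world has none). Each returns a list of dicts, best first, with "score" (0 to 1); they miss things now and then, are a little off and sometimes report something else, mostly with a low value. They report only what shows in the picture. A call takes as long as a camera call.
- robot.spot_in(camera, target): "centre" ([x, y, z] in m, in the coordinates of the camera as it stood for that picture, good to about 4 mm: the middle of the surface that is visible of it).
The state is a dict: "time": time; "joint_positions": joint angles; "qvel": joint speeds; "joint_torque": joint torques, N m; "tool_pos": TCP position; "ee_rot": TCP orientation; "wrist_force": force on the tool from outside, world axes, zero at the start; "wrist_torque": the same for the moment, N m; "width": finger opening in m.
Only numpy, scipy, OpenCV 4.12 (cv2) and the standard library are available. Lean on these libraries where they do the work, as an engineer would, in place of code of your own. Each camera call takes 0.05 s, during which the arm holds its last target.

## Task

Put away the three tapered steel beakers that are draining on the sloping rack: stand the smallest mouth down in the shallow metal tray, then nest the medium one over it and the largest over that, each fully home and upright, set down rather than dropped. Leave the straight-sided cup on its peg, and do not shift or knock over anything else.

Things in the scene. Friction and masses are not known exactly. Their poses are not given: they have to be found in the camera images.
- small_mid (a point): Smallest tapered steel beaker, 92 mm tall, mouth down on a rack peg; outside 40 mm across the closed end, 60 mm at the mouth; wall 2.2 mm, closed end 4 mm thick; about 90 g. Point: on its axis, half-way up; z: along the axis to the closed end (uppermost; at the start leaning down the slope), x: up the slope, y: along the peg row. Stands directly on the tray floor.
- medium_mid (a point): Medium tapered steel beaker, 92 mm tall, mouth down on a rack peg; outside 51 mm across the closed end, 71 mm at the mouth; wall 2.2 mm, closed end 4 mm thick; about 120 g. Point: on its axis, half-way up; z: along the axis to the closed end (uppermost; at the start leaning down the slope), x: up the slope, y: along the peg row. Home: this point 4 mm above the smallest's, 2 to 3 mm play.
- large_mid (a point): Largest tapered steel beaker, 92 mm tall, mouth down on a rack peg; outside 62 mm across the closed end, 82 mm at the mouth; wall 2.2 mm, closed end 4 mm thick; about 150 g. Point: on its axis, half-way up; z: along the axis to the closed end (uppermost; at the start leaning down the slope), x: up the slope, y: along the peg row. Home: this point 4 mm above the medium's, 2 to 3 mm play.
- straight_mid (a point): a straight-sided stainless cup of even diameter 54 mm, 80 mm tall, mouth down on one peg of the rack; it is not part of the set and stays there. The point is on its axis, half-way (40 mm) up; z along its axis to the closed end
- tray: a shallow rectangular metal tray, fixed, 120 mm (x) by 170 mm (y) outside, rim 18 mm high with a rolled edge up to 21 mm, floor 3 mm thick; origin at the centre of its underside, on the table
- rack: white wire draining rack, fixed, 170 mm deep, 380 wide, 110 high; origin on the table under its middle. Its deck slopes 32 degrees down to its -x (robot) side; four pegs, 12 mm thick, 62 mm long, square to the deck, at y = -135, -45, 45, 135 mm. Each carries a vessel mouth down, rim flat on the deck, which comes off along its own leaning axis; which is on which peg varies
- reagent_bottle: an upright bottle with a black cap, 49 mm across, 94 mm tall, loose beside the tray; origin under its centre
- vial_1: a small upright vial with a screw cap, 22 mm across, 51 mm tall, loose beside the tray; origin under its centre

How it is judged:
On the way, in this order (a step that is already met when the one before it is completed fails the run):
1. the smallest beaker stands mouth down on the tray floor, released (x of small_mid in the frame of tray between -0.06 and 0.06 m and y of small_mid in the frame of tray between -0.085 and 0.085 m and z of small_mid in the frame of tray between 0.045 and 0.053 m and angle between small_mid's own z axis and vertical below 0.06 rad and contact force between small and the fingers below 0.05 N and linear speed of small below 0.03 m/s), for 0.2 s.
2. the medium beaker is fully home over the smallest, released (x of small_mid in the frame of tray between -0.06 and 0.06 m and y of small_mid in the frame of tray between -0.085 and 0.085 m and z of small_mid in the frame of tray between 0.045 and 0.053 m and angle between medium_mid's own z axis and vertical below 0.06 rad and horizontal distance between medium_mid and small_mid below 0.004 m and z of medium_mid in the frame of small_mid between 0.001 and 0.007 m and contact force between medium and the fingers below 0.05 N and linear speed of medium below 0.03 m/s), for 0.2 s.
At the end, for the whole second after the job is handed in: All three beakers nested mouth down in the tray, released and at rest, upright within 3.4 degrees; each centre within 4 mm sideways of the next and within 3 mm of its fully home height (4 mm above the next); the straight cup still on its peg (all of step 2 and horizontal distance between large_mid and medium_mid below 0.004 m and z of large_mid in the frame of medium_mid between 0.001 and 0.007 m and angle between each of small_mid, large_mid's own z axis and vertical below 0.06 rad and contact force between each of small, large and the fingers below 0.05 N and linear speed of each of small, large below 0.03 m/s and distance of straight_mid from where it was at the start of the episode below 0.02 m); the robot touches nothing.
It fails at once if a tapered beaker is let fall (faster than 0.7 m/s out of the gripper) ((linear speed of small above 0.7 m/s and contact force between small and the fingers below 0.02 N) or (linear speed of medium above 0.7 m/s and contact force between medium and the fingers below 0.02 N) or (linear speed of large above 0.7 m/s and contact force between large and the fingers below 0.02 N)).
It fails at once if the straight-sided cup is shifted by more than 20 mm (distance of straight_mid from where it was at the start of the episode above 0.02 m).
It fails at once if the bottle or the vial beside the tray is shifted by more than 20 mm (distance of any of reagent_bottle, vial_1 from where it was at the start of the episode above 0.02 m).
It fails at once if the bottle or the vial beside the tray is knocked over (angle between any of reagent_bottle, vial_1's own z axis and vertical above 0.35 rad).
It also fails if it takes over 72 s, if anything falls off the work surface, if the arm or the gripper's body presses on something with over 40 N, if the wrist force passes 120 N, or if a joint passes its speed limit or range.

## Working session

There is one attempt and no reset: what is moved stays moved. The work goes in short steps, Python scripts to look and compute and a tool call to move; the robot and the scene stay as the last step left them, time stands still between calls to the robot, and variables do not carry over. Pictures are saved under pics/ and viewed, and the job is handed in when it is done.

Besides the shell and the picture viewer there is one more tool, called after "Call:" as name(argument=value, ...) on one line, values as JSON. arm_command: Moves the arm, as the interface text tells. Its arguments: {"type":"object","properties":{"series":{"type":"string"}},"required":["series"]}

```bash
ls; mkdir -p pics; python3 - <<'E'
from bench import robot
import cv2, numpy as np
np.set_printoptions(precision=4,suppress=True)
print(robot.get_obs()); print(robot.tcp_to_grasp)
for n in("scene","top"):
    cv2.imwrite(f"pics/{n}0.png",robot.snapshot(n)); print(n,robot.camera_params(n))
    for t in ("small_mid","medium_mid","large_mid","straight_mid","tray","rack","reagent_bottle","vial_1"):
        E=np.array(robot.camera_params(n)["extrinsics"])
        for d in robot.spot_in(n,t)[:3]:
            c=np.array(d["centre"]); print(t,round(d["score"],2),(E@np.r_[c,1])[:3])
print(robot.get_obs()["time"])
E
```

```text
pics
{'time': 0.0, 'joint_positions': array([-1.3001,  0.0879,  1.3722,  0.    ,  1.6836, -0.1031]), 'qvel': array([ 0.0011,  0.001 , -0.0004,  0.0013,  0.0013,  0.0006]), 'joint_torque': array([ -0.0015, -34.0184, -30.2427,   0.0717,   0.033 ,  -0.0002]), 'tool_pos': array([ 0.2007, -0.5115,  0.2044]), 'ee_rot': array([-1.5706,  0.0021, -1.197 ]), 'wrist_force': array([-1.1081,  0.0381,  0.2628]), 'wrist_torque': array([0.0427, 0.0098, 0.0255]), 'width': 0.09430737297508997}
0.0188
scene {'fx': 529.1094832530127, 'fy': 529.1094832530127, 'cx': 322.6638498148619, 'cy': 240.63779286788403, 'extrinsics': array([[-0.8405,  0.207 , -0.5007,  0.038 ],
       [-0.5417, -0.3359,  0.7705,  0.5802],
       [-0.0087,  0.9188,  0.3945,  0.4986],
       [ 0.    ,  0.    ,  0.    ,  1.    ]])}
small_mid 0.82 [ 0.6236 -0.1905  0.1397]
medium_mid 0.74 [ 0.6112 -0.0062  0.1181]
large_mid 0.65 [ 0.6045 -0.0933  0.1251]
straight_mid 0.66 [ 0.6331 -0.2748  0.1273]
straight_mid 0.66 [0.4185 0.027  0.0273]
tray 0.92 [ 0.4701 -0.0999 -0.0004]
rack 0.73 [ 0.6278 -0.0816  0.0122]
vial_1 0.86 [0.4193 0.0297 0.0233]
vial_1 0.41 [ 0.4689 -0.0993  0.0004]
top {'fx': 574.8985216988063, 'fy': 574.8985216988063, 'cx': 316.7132225308459, 'cy': 233.38506679678042, 'extrinsics': array([[ 0.0179,  0.9808, -0.1944,  0.3766],
       [-0.9995,  0.0229,  0.0235, -0.1629],
       [ 0.0275,  0.1939,  0.9806,  1.0189],
       [ 0.    ,  0.    ,  0.    ,  1.    ]])}
small_mid 0.62 [ 0.6449 -0.2022  0.1473]
medium_mid 0.88 [ 0.6191 -0.0273  0.1407]
medium_mid 0.2 [ 0.6189 -0.114   0.1436]
large_mid 0.85 [ 0.6223 -0.1161  0.1445]
straight_mid 0.61 [ 0.6381 -0.286   0.1401]
tray 0.55 [ 0.4614 -0.0963  0.0054]
rack 0.93 [ 0.6346 -0.1744  0.0154]
reagent_bottle 0.7 [ 0.4721 -0.2312  0.0708]
vial_1 0.52 [0.421  0.0198 0.047 ]
0.9
```

View pics/scene0.png

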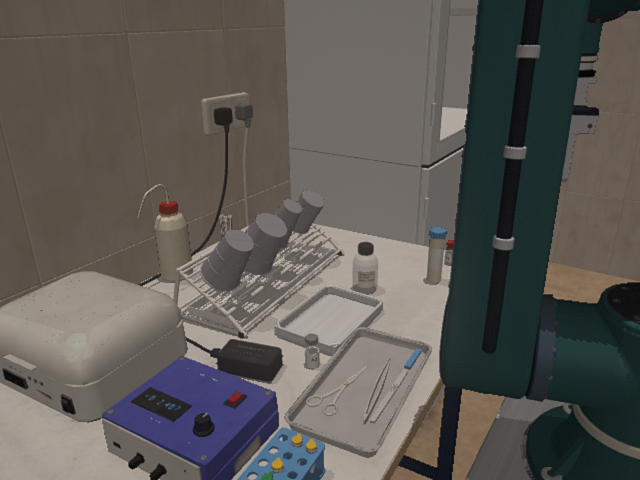

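View pics/top0.png

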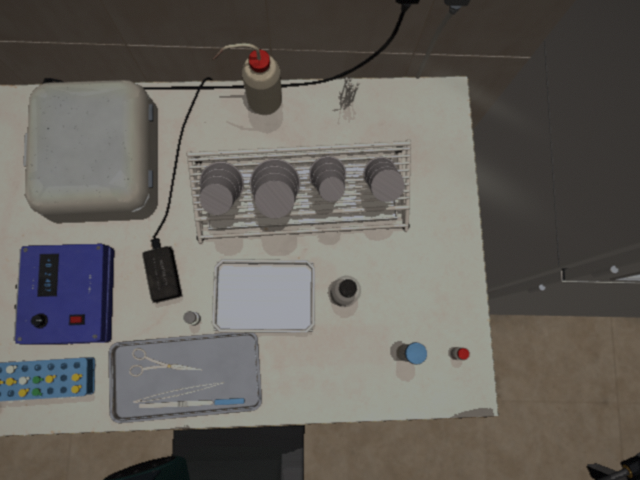

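```bash
python3 - <<'E'
import cv2
a=cv2.imread("pics/top0.png")[135:345,180:420]; cv2.imwrite("pics/top0z.png",cv2.resize(a,(800,700),interpolation=cv2.INTER_CUBIC)[:600])
a=cv2.imread("pics/scene0.png")[180:340,170:350]; cv2.imwrite("pics/scene0z.png",cv2.resize(a,(675,600),interpolation=cv2.INTER_CUBIC))
E
```

```text
(no output)
```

View pics/top0z.png

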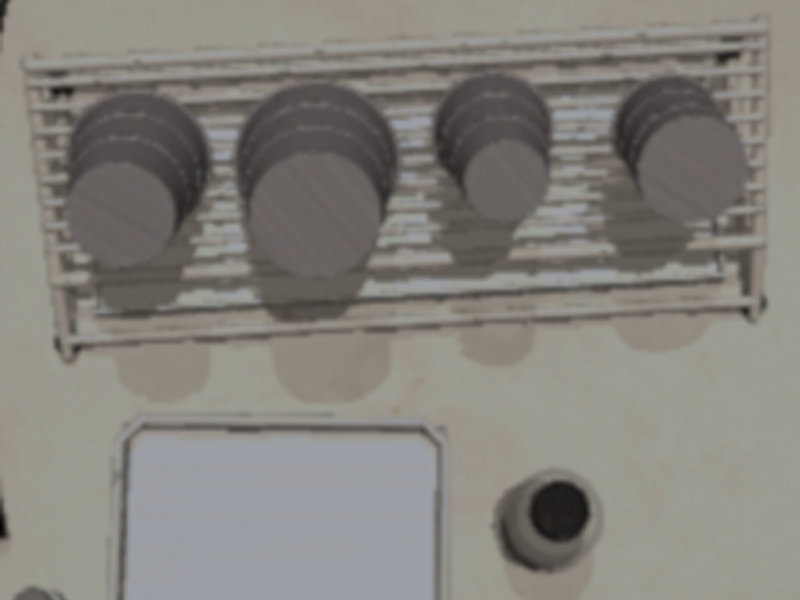

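View pics/scene0z.png

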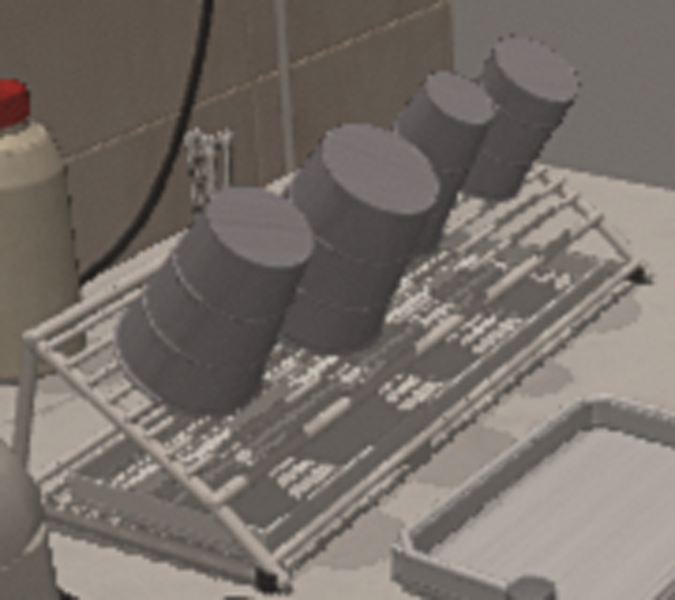

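```bash
cat > h.py <<'E'
import numpy as np
from bench import robot
np.set_printoptions(precision=4,suppress=True)
P={n:robot.camera_params(n) for n in("scene","top")}
def ray(n,uv):
    p=P[n];E=np.array(p["extrinsics"])
    d=E[:3,:3]@np.array([(uv[0]-p["cx"])/p["fx"],-(uv[1]-p["cy"])/p["fy"],-1.]);return E[:3,3],d/np.linalg.norm(d)
def proj(n,X):
    p=P[n];E=np.array(p["extrinsics"]);c=E[:3,:3].T@(np.asarray(X)-E[:3,3])
    return np.array([p["cx"]-p["fx"]*c[0]/c[2],p["cy"]+p["fy"]*c[1]/c[2]])
def tri(a,b):
    A=np.zeros((3,3));B=np.zeros(3);L=[ray("scene",a),ray("top",b)]
    for o,d in L:
        M=np.eye(3)-np.outer(d,d);A+=M;B+=M@o
    X=np.linalg.solve(A,B);return X,[np.linalg.norm((np.eye(3)-np.outer(d,d))@(X-o))*1e3 for o,d in L]
def onz(n,uv,z):
    o,d=ray(n,uv);return o+d*(z-o[2])/d[2]
E
python3 - <<'E'
from h import *
T={"m":(121,214),"l":(315,214),"s":(505,180),"st":(692,168)}
S={"m":(260,228),"l":(381,169),"s":(460,98),"st":(535,70)}
for k in T:
    t=np.array(T[k])/3.3333+[180,135]-.35; s=np.array(S[k])/3.75+[170,180]-.37
    print(k,t,s,*tri(s,t))
# tray rim corners (z=.021), rack feet
for nm,z,uv in [("tray TL",.021,(125,420)),("tray TR",.021,(445,422)),("footL",.005,(68,345)),("footR",.005,(757,303)),("topL",.108,(30,65)),("topR",.108,(765,25)),("cap",.094,(560,511))]:
    print(nm,onz("top",np.array(uv)/3.3333+[180,135]-.35,z))
for nm,uv in [("tray BL",(215,330)),("tray BR",(311,330)),("TL",(217,262)),("TR",(313,262))]: print(nm,onz("top",uv,.02))
print("vial",onz("top",(193,316.5),.051))
print("scene vial", onz("scene",(312,338),.051))
E
```

```text
m [215.9504 198.8506] [238.9633 240.43  ] [ 0.5996 -0.0265  0.1507] [np.float64(0.14716152268378027), np.float64(0.14716152268384863)]
l [274.1509 198.8506] [271.23   224.6967] [ 0.6021 -0.1167  0.1483] [np.float64(0.5132817155417027), np.float64(0.5132817155417215)]
s [331.1515 188.6505] [292.2967 205.7633] [ 0.619  -0.2052  0.1547] [np.float64(0.6380545235312666), np.float64(0.6380545235311642)]
st [387.2521 185.0505] [312.2967 198.2967] [ 0.6313 -0.2945  0.142 ] [np.float64(0.03639009769701206), np.float64(0.036390097697125624)]
tray TL [ 0.5219 -0.0139  0.021 ]
tray TR [ 0.5246 -0.1814  0.021 ]
footL [0.5641 0.021  0.005 ]
footR [ 0.5959 -0.35    0.005 ]
topL [0.6856 0.029  0.108 ]
topR [ 0.7167 -0.3369  0.108 ]
cap [ 0.4715 -0.2366  0.094 ]
tray BL [ 0.4026 -0.0162  0.02  ]
tray BR [ 0.4056 -0.18    0.02  ]
TL [ 0.5197 -0.0136  0.02  ]
TR [ 0.5234 -0.1812  0.02  ]
vial [0.4232 0.0167 0.051 ]
scene vial [0.419  0.0258 0.051 ]
```

```bash
cat > fit.py <<'E'
from h import *
import cv2
from scipy.optimize import least_squares
T={"m":(121,214),"l":(315,214),"s":(505,180),"st":(692,168)}
S={"m":(260,228),"l":(381,169),"s":(460,98),"st":(535,70)}
Y={"m":.135,"l":.045,"s":-.045,"st":-.135}
a=np.deg2rad(32)
def axes(yaw):
    c,s=np.cos(yaw),np.sin(yaw);Rz=np.array([[c,-s,0],[s,c,0],[0,0,1]])
    return Rz@[-np.sin(a),0,np.cos(a)],Rz@[np.cos(a),0,np.sin(a)],Rz@[0,1,0]
def top(p,k):
    n,u,y=axes(p[3]); return np.array(p[:3])+y*Y[k]-(0.012*n if k=="st" else 0)
def res(p):
    r=[]
    for k in T:
        r+=list(proj("top",top(p,k))-(np.array(T[k])/3.3333+[180,135]-.35)); r+=list(proj("scene",top(p,k))-(np.array(S[k])/3.75+[170,180]-.37))
    return np.array(r)
f=least_squares(res,[.61,-.16,.15,.09]); p=f.x
if __name__=="__main__":
    print(p); print(f.fun.reshape(4,4))
    for k in T: print(k,top(p,k))
    D={"m":(.051,.071,.092),"l":(.062,.082,.092),"s":(.040,.060,.092),"st":(.054,.054,.080)}
    for nm,(x,y,w,h),sc in(("top",(180,135,240,160),3.3333),("scene",(170,180,180,140),3.75)):
        im=cv2.imread(f"pics/{nm}0.png")[y:y+h,x:x+w]; im=cv2.resize(im,None,fx=sc,fy=sc,interpolation=cv2.INTER_CUBIC)
        n,u,yy=axes(p[3])
        for k in T:
            d=D[k]
            for c,r in((top(p,k),d[0]/2),(top(p,k)-n*d[2],d[1]/2)):
                q=[(proj(nm,c+r*(np.cos(t)*u+np.sin(t)*yy))-[x,y]+.5)*sc for t in np.linspace(0,6.283,60)]
                cv2.polylines(im,[np.int32(q)],True,(0,255,0),1)
        cv2.imwrite(f"pics/{nm}0fit.png",im)
E
python3 fit.py
```

```text
[ 0.6115 -0.1609  0.1513  0.1066]
[[ 0.0379  1.495   1.0594 -0.0816]
 [-0.119  -3.08   -2.5262 -2.018 ]
 [ 0.4122  2.5854  0.9896  1.7707]
 [-0.0726 -0.4083 -0.3184  0.3221]]
m [ 0.5972 -0.0267  0.1513]
l [ 0.6068 -0.1162  0.1513]
s [ 0.6163 -0.2057  0.1513]
st [ 0.6322 -0.2945  0.1411]
```

```bash
sed -i 's/n,u,y=axes(p\[3\]); return np.array(p\[:3\])+y\*Y\[k\]/n,u,y=axes(p[3]); return np.array(p[:3])+y*Y[k]-u*SL[k]/; s/^a=/SL={"m":.0206,"l":.026,"s":.015,"st":.0188}\na=/' fit.py; python3 fit.py
```

```text
[ 0.6285 -0.1593  0.1621  0.0891]
[[-0.0759  0.3344  0.0924 -0.1843]
 [ 0.0531  0.0586 -0.4981 -0.0769]
 [ 0.277  -0.0544 -0.6206  0.1459]
 [ 0.1009  0.242   0.2291  0.034 ]]
m [ 0.5991 -0.0264  0.1511]
l [ 0.6025 -0.1165  0.1483]
s [ 0.6198 -0.2053  0.1541]
st [ 0.6309 -0.2947  0.1419]
```

```bash
python3 -c "
import cv2,numpy as np
a=cv2.imread('pics/top0fit.png');b=cv2.imread('pics/scene0fit.png');print(a.shape,b.shape)"
```

```text
(533, 800, 3) (525, 675, 3)
```

View pics/top0fit.png

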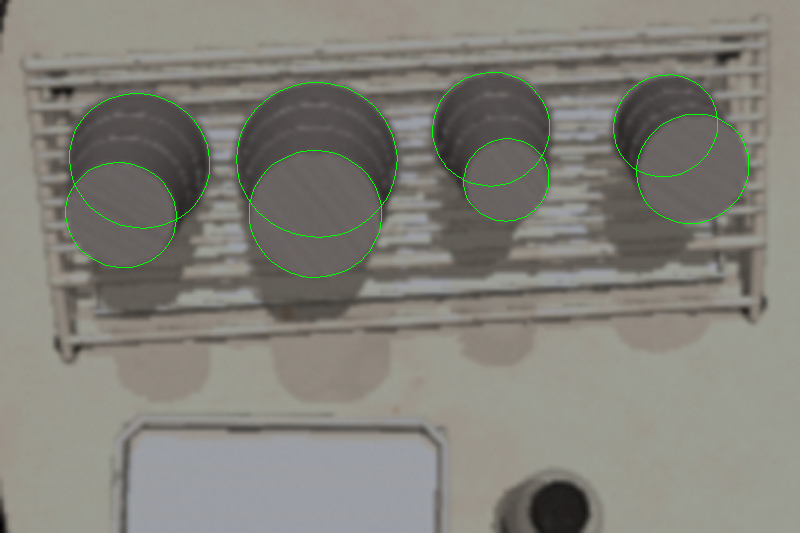

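View pics/scene0fit.png

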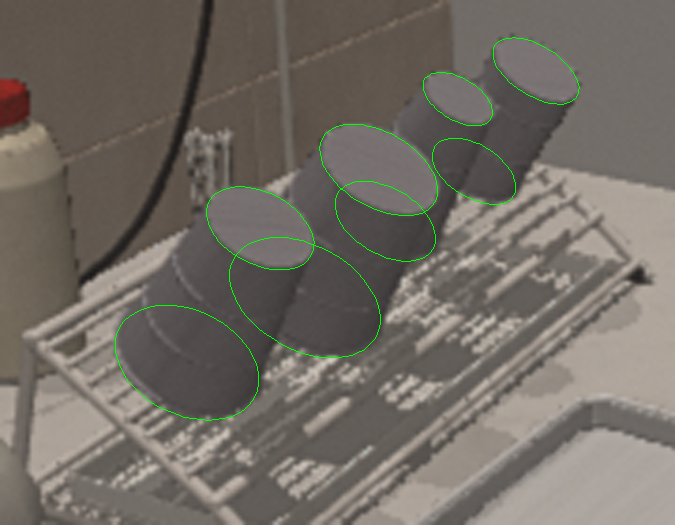

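```bash
cat > plan.py <<'E'
from h import *
import fit
from scipy.spatial.transform import Rotation as Ro
n,u,yr=fit.axes(fit.p[3]); YAW=fit.p[3]
TILT=np.column_stack([u,-n,yr]); UP=Ro.from_euler("xyz",[-np.pi/2,0,YAW]).as_matrix()
TOP={k:fit.top(fit.p,k) for k in fit.T}
def pose():
    o=robot.get_obs(); return np.array(o["tool_pos"]),Ro.from_euler("xyz",o["ee_rot"]).as_matrix(),o
def rows(goal,R=None,width=.094,vmax=.03,wmax=.13,start=None,pr=True):
    """print rows from measured pose (or start) to goal"""
    p,A=(pose()[:2] if start is None else start)
    R=A if R is None else R; goal=np.array(goal)
    rv=Ro.from_matrix(A.T@R).as_rotvec()
    N=max(1,int(np.ceil(max(np.linalg.norm(goal-p)/vmax,np.linalg.norm(rv)/wmax))))
    out=[]
    for i in range(N):
        Ri=A@Ro.from_rotvec(rv*i/N).as_matrix(); d=Ri.T@((goal-p)/N); w=rv/N
        out.append(" ".join(f"{v:.3f}" for v in w)+" "+" ".join(f"{v:.4f}" for v in d)+f" {width:g}")
    if pr:
        print(N); 
        for i in range(0,N,12): print("; ".join(out[i:i+12])+"\n")
    return goal,R
def st(): 
    p,A,o=pose(); print("t",round(o["time"],2),p,"F",o["wrist_force"],"w",round(float(o["width"]),4),"q",o["joint_positions"]); return p,A
E
python3 - <<'E'
from plan import *
t=np.array
print("tube",tri((438,231),(416,352)),"bottle",tri((366,247),(347,288)),"red",tri((451,243),(461,353)))
p,A=st(); print("YAW",YAW,n)
g=TOP["s"]-n*.0388; print("grasp",g,"pre",g+n*.11)
s=rows([.30,-.42,.30],A,start=(p,A),vmax=.045)
rows(g+n*.11,TILT,start=s,vmax=.042,wmax=.14)
E
```

```text
tube (array([ 0.3711, -0.3438,  0.1062]), [np.float64(1.26074824382752), np.float64(1.2607482438275202)]) bottle (array([ 0.4712, -0.2362,  0.0894]), [np.float64(0.7494858393324442), np.float64(0.7494858393324568)]) red (array([ 0.3709, -0.4302,  0.0487]), [np.float64(0.8272112176905857), np.float64(0.827211217690545)])
t 0.9 [ 0.2008 -0.512   0.2055] F [-0.5814 -0.9591 -0.2725] w 0.094 q [-1.3001  0.0872  1.3707 -0.      1.6836 -0.1031]
YAW 0.08905837939254421 [-0.5278 -0.0471  0.848 ]
grasp [ 0.6403 -0.2035  0.1212] pre [ 0.5822 -0.2086  0.2145]
4
0.000 0.000 0.000 -0.0124 -0.0236 0.0315 0.094; 0.000 0.000 0.000 -0.0124 -0.0236 0.0315 0.094; 0.000 0.000 0.000 -0.0124 -0.0236 0.0315 0.094; 0.000 0.000 0.000 -0.0124 -0.0236 0.0315 0.094

10
0.036 -0.125 -0.048 -0.0094 0.0085 0.0340 0.094; 0.036 -0.125 -0.048 -0.0055 0.0094 0.0346 0.094; 0.036 -0.125 -0.048 -0.0016 0.0105 0.0347 0.094; 0.036 -0.125 -0.048 0.0021 0.0117 0.0343 0.094; 0.036 -0.125 -0.048 0.0058 0.0132 0.0333 0.094; 0.036 -0.125 -0.048 0.0092 0.0147 0.0319 0.094; 0.036 -0.125 -0.048 0.0123 0.0163 0.0300 0.094; 0.036 -0.125 -0.048 0.0151 0.0180 0.0276 0.094; 0.036 -0.125 -0.048 0.0175 0.0197 0.0249 0.094; 0.036 -0.125 -0.048 0.0194 0.0215 0.0219 0.094
```

Call:
arm_command(series="0 0 0 -0.012 -0.024 0.032 0.094; 0 0 0 -0.012 -0.024 0.032 0.094; 0 0 0 -0.012 -0.024 0.032 0.094; 0 0 0 -0.012 -0.024 0.032 0.094; 0.036 -0.125 -0.048 -0.009 0.0085 0.034 0.094; 0.036 -0.125 -0.048 -0.0055 0.009 0.035 0.094; 0.036 -0.125 -0.048 -0.0015 0.0105 0.035 0.094")

```text
time: 1.6
tool_pos: [0.3936, -0.3557, 0.2806]
ee_rot: [-1.488, -0.169, -0.822]
wrist_force: [0.3, -0.1, -0.0]
width: 0.0938
```

```bash
python3 - <<'E'
from plan import *
p,A=st(); print(Ro.from_matrix(A.T@TILT).as_rotvec())
g=TOP["s"]-n*.0388
s=rows(g+n*.11,TILT,vmax=.042,wmax=.14)
E
```

```text
t 1.6 [ 0.3936 -0.3557  0.2806] F [ 0.2661 -0.0894 -0.0387] w 0.0938 q [-0.9058 -0.0952  1.4171  0.0966  1.6574 -0.0745]
[ 0.2499 -0.8691 -0.3255]
7
0.036 -0.124 -0.047 0.0013 0.0126 0.0331 0.094; 0.036 -0.124 -0.047 0.0048 0.0139 0.0323 0.094; 0.036 -0.124 -0.047 0.0080 0.0153 0.0309 0.094; 0.036 -0.124 -0.047 0.0110 0.0168 0.0292 0.094; 0.036 -0.124 -0.047 0.0137 0.0184 0.0270 0.094; 0.036 -0.124 -0.047 0.0160 0.0200 0.0245 0.094; 0.036 -0.124 -0.047 0.0179 0.0216 0.0216 0.094
```

Tracking is accurate.

Call:
arm_command(series="0.036 -0.124 -0.047 0.001 0.0125 0.033 0.094; 0.036 -0.124 -0.047 0.005 0.014 0.032 0.094; 0.036 -0.124 -0.047 0.008 0.015 0.031 0.094; 0.036 -0.124 -0.047 0.011 0.017 0.029 0.094; 0.036 -0.124 -0.047 0.014 0.018 0.027 0.094; 0.036 -0.124 -0.047 0.016 0.02 0.0245 0.094; 0.036 -0.124 -0.047 0.018 0.0215 0.0215 0.094; 0 0 0 0 0 0 0.094")

```text
time: 2.4
tool_pos: [0.5872, -0.1954, 0.215]
ee_rot: [-1.587, -0.577, 0.14]
wrist_force: [-0.2, 0.4, -0.3]
width: 0.0939
```

```bash
python3 - <<'E'
from plan import *
p,A=st(); print(Ro.from_matrix(A.T@TILT).as_rotvec())
import cv2
g=TOP["s"]-n*.0388
print("off tool axes",A.T@(g-p))
s=rows(g,TILT,vmax=.02)
cv2.imwrite("pics/s1.png",robot.snapshot("scene"))
E
```

```text
t 2.4 [ 0.5872 -0.1954  0.215 ] F [-0.2039  0.3692 -0.2899] w 0.0939 q [-0.6246 -0.1194  1.6682  0.4078  1.1735 -0.838 ]
[-0.0106  0.0424  0.0192]
off tool axes [-0.0081  0.1069 -0.0136]
6
-0.002 0.007 0.003 -0.0013 0.0178 -0.0023 0.094; -0.002 0.007 0.003 -0.0013 0.0178 -0.0022 0.094; -0.002 0.007 0.003 -0.0012 0.0178 -0.0022 0.094; -0.002 0.007 0.003 -0.0011 0.0178 -0.0022 0.094; -0.002 0.007 0.003 -0.0011 0.0178 -0.0022 0.094; -0.002 0.007 0.003 -0.0010 0.0179 -0.0021 0.094
```

View pics/s1.png

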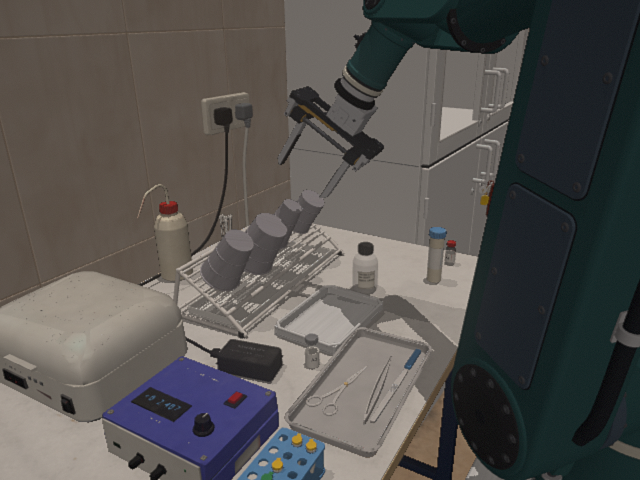

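Call:
arm_command(series="-0.01 0.042 0.019 -0.008 0.005 -0.0135 0.094; 0 0 0 0 0 0 0.094")

```text
time: 2.65
tool_pos: [0.5842, -0.2122, 0.2097]
ee_rot: [-1.573, -0.559, 0.084]
wrist_force: [0.0, -0.3, -0.1]
width: 0.0939
```

```bash
python3 - <<'E'
from plan import *
p,A=st(); print(Ro.from_matrix(A.T@TILT).as_rotvec())
g=TOP["s"]-n*.0388
print("off tool axes",A.T@(g-p))
E
```

```text
t 2.65 [ 0.5842 -0.2122  0.2097] F [ 0.0112 -0.2693 -0.1097] w 0.0939 q [-0.6408 -0.1026  1.6564  0.3881  1.1766 -0.7989]
[ 0.0053 -0.0047  0.0002]
off tool axes [0.0011 0.1051 0.0043]
```

Call:
arm_command(series="0.004 -0.004 0 0.001 0.02 0.004 0.094; 0 0 0 0 0.02 0 0.094; 0 0 0 0 0.015 0 0.094")

```text
time: 2.95
tool_pos: [0.6157, -0.21, 0.1712]
ee_rot: [-1.581, -0.568, 0.088]
wrist_force: [-0.7, -0.1, -0.7]
width: 0.094
```

```bash
python3 - <<'E'
from plan import *
p,A=st(); print(Ro.from_matrix(A.T@TILT).as_rotvec())
g=TOP["s"]-n*.0388
print("off tool axes",A.T@(g-p))
E
```

```text
t 2.95 [ 0.6157 -0.21    0.1712] F [-0.7029 -0.0837 -0.6673] w 0.094 q [-0.5982 -0.0289  1.6681  0.3888  1.0706 -0.7958]
[ 0.0112 -0.0012  0.0096]
off tool axes [-0.0058  0.0556  0.0049]
```

Call:
arm_command(series="0.01 0 0.009 -0.005 0.01 0.005 0.094; 0 0 0 0 0.005 0 0.094; 0 0 0 0 0 0 0.094")

```text
time: 3.25
tool_pos: [0.6189, -0.2046, 0.1542]
ee_rot: [-1.569, -0.557, 0.086]
wrist_force: [-0.5, -0.1, 0.5]
width: 0.0942
```

```bash
python3 - <<'E'
from plan import *
p,A=st(); print(Ro.from_matrix(A.T@TILT).as_rotvec())
g=TOP["s"]-n*.0388
print("off tool axes",A.T@(g-p))
E
```

```text
t 3.25 [ 0.6189 -0.2046  0.1542] F [-0.4891 -0.1046  0.5095] w 0.0942 q [-0.5874 -0.0072  1.6773  0.3905  1.054  -0.7965]
[-0.0002 -0.0024 -0.0017]
off tool axes [ 0.0007  0.0393 -0.0007]
```

Well centred now. Descend gently.

Call:
arm_command(series="0 -0.002 -0.001 0 0.01 0 0.094; 0 0 0 0 0.01 0 0.094; 0 0 0 0 0.01 0 0.094; 0 0 0 0 0.006 0 0.094; 0 0 0 0 0.001 0 0.094; 0 0 0 0 0 0 0.094")

```text
time: 3.85
tool_pos: [0.6404, -0.2032, 0.1215]
ee_rot: [-1.572, -0.559, 0.089]
wrist_force: [-0.1, 0.3, 0.6]
width: 0.094
```

```bash
python3 - <<'E'
from plan import *
p,A=st(); print(Ro.from_matrix(A.T@TILT).as_rotvec())
g=TOP["s"]-n*.0388
print("off tool axes",A.T@(g-p))
import cv2
a=robot.snapshot("scene");cv2.imwrite("pics/s2.png",cv2.resize(a[120:340,170:400],(690,660))[:600])
E
```

```text
t 3.85 [ 0.6404 -0.2032  0.1215] F [-0.1066  0.3228  0.5844] w 0.094 q [-0.5615  0.0577  1.6798  0.3964  0.9793 -0.8021]
[0.001  0.0001 0.0008]
off tool axes [-0.0003  0.0001 -0.0002]
```

View pics/s2.png

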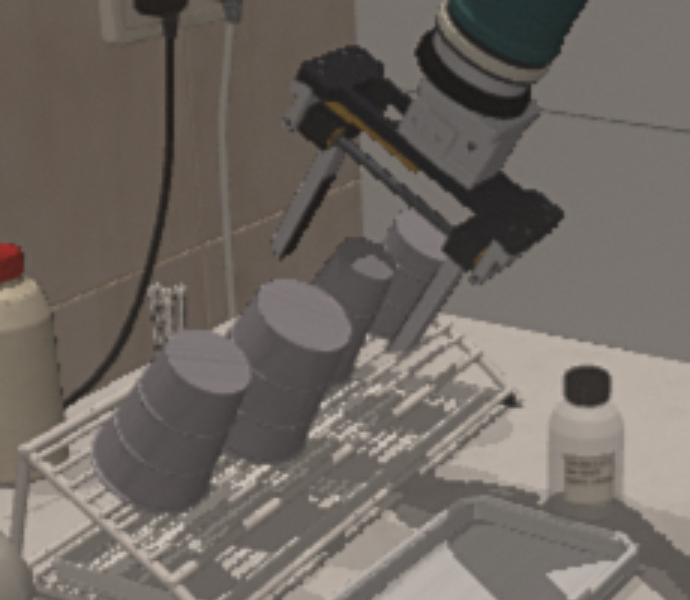

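Call:
arm_command(series="0 0 0 0 0 0 0.06; 0 0 0 0 0 0 0.055; 0 0 0 0 0 0 0.05; 0 0 0 0 0 0 0.045; 0 0 0 0 0 0 0.03; 0 0 0 0 0 0 0.02; 0 0 0 0 0 0 0.02; 0 0 0 0 0 0 0.02; 0 0 0 0 0 0 0.02")

```text
time: 4.8
tool_pos: [0.6399, -0.2039, 0.123]
ee_rot: [-1.574, -0.56, 0.09]
wrist_force: [-0.3, 1.2, 0.7]
width: 0.0466
```

```bash
python3 - <<'E'
from plan import *
p,A=st(); print(Ro.from_matrix(A.T@TILT).as_rotvec())
g=TOP["s"]-n*.0388
print("off tool axes",A.T@(g-p))
E
```

```text
t 4.8 [ 0.6399 -0.2039  0.123 ] F [-0.2552  1.1855  0.7006] w 0.0466 q [-0.5626  0.055   1.6795  0.3953  0.9809 -0.802 ]
[0.0026 0.0007 0.0014]
off tool axes [-0.0006  0.0018  0.0004]
```

Call:
arm_command(series="0 0 0 0 -0.006 0 0.02; 0 0 0 0 -0.012 0 0.02; 0 0 0 0 -0.018 0 0.02; 0 0 0 0 -0.018 0 0.02; 0 0 0 0 -0.018 0 0.02; 0 0 0 0 -0.008 0 0.02; 0 0 0 0 0 0 0.02")

```text
time: 5.5
tool_pos: [0.5942, -0.2071, 0.1951]
ee_rot: [-1.574, -0.559, 0.09]
wrist_force: [-0.2, 0.4, -1.0]
width: 0.0464
```

```bash
python3 - <<'E'
from plan import *
p,A=st(); print(Ro.from_matrix(A.T@TILT).as_rotvec())
g=TOP["s"]-n*.0388
print("off tool axes",A.T@(g-p))
import cv2
a=robot.snapshot("scene");cv2.imwrite("pics/s3.png",cv2.resize(a[100:320,170:400],(690,660))[:600])
s=rows([.52,-.19,.23],UP,width=.02,wmax=.1)
rows([.46,-.098,.15],UP,start=s,width=.02)
E
```

```text
t 5.5 [ 0.5942 -0.2071  0.1951] F [-0.2167  0.3848 -1.006 ] w 0.0464 q [-0.6209 -0.0803  1.6653  0.3878  1.1423 -0.7984]
[0.0021 0.001  0.0004]
off tool axes [ 0.      0.0871 -0.0003]
6
0.000 0.000 0.093 -0.0071 -0.0114 0.0039 0.02; 0.000 0.000 0.093 -0.0081 -0.0107 0.0039 0.02; 0.000 0.000 0.093 -0.0091 -0.0099 0.0039 0.02; 0.000 0.000 0.093 -0.0100 -0.0090 0.0039 0.02; 0.000 0.000 0.093 -0.0108 -0.0080 0.0039 0.02; 0.000 0.000 0.093 -0.0115 -0.0070 0.0039 0.02

5
0.000 0.000 0.000 -0.0103 0.0160 0.0194 0.02; 0.000 0.000 0.000 -0.0103 0.0160 0.0194 0.02; 0.000 0.000 0.000 -0.0103 0.0160 0.0194 0.02; 0.000 0.000 0.000 -0.0103 0.0160 0.0194 0.02; 0.000 0.000 0.000 -0.0103 0.0160 0.0194 0.02
```

View pics/s3.png

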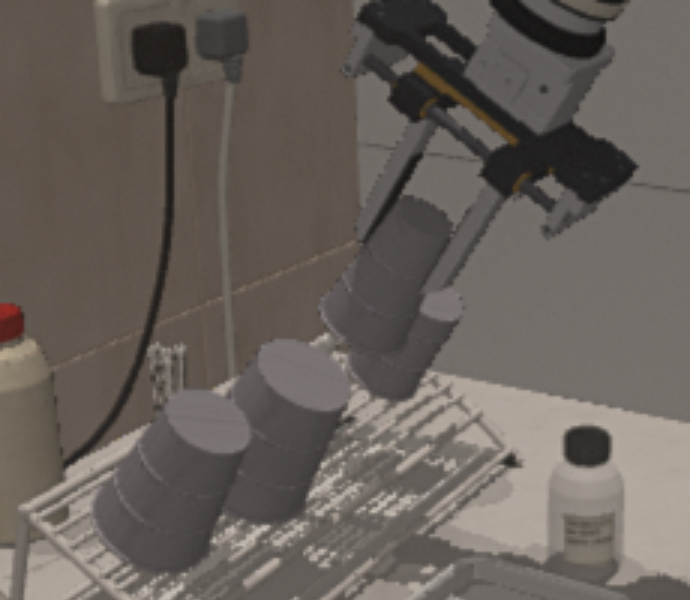

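Call:
arm_command(series="0 0 0.093 -0.007 -0.0115 0.004 0.02; 0 0 0.093 -0.008 -0.0105 0.004 0.02; 0 0 0.093 -0.009 -0.01 0.004 0.02; 0 0 0.093 -0.01 -0.009 0.004 0.02; 0 0 0.093 -0.011 -0.008 0.004 0.02; 0 0 0.093 -0.0115 -0.007 0.004 0.02; 0 0 0 0 0 0 0.02; 0 0 0 0 0 0 0.02")

```text
time: 6.35
tool_pos: [0.5169, -0.1865, 0.2223]
ee_rot: [-1.564, 0.03, 0.088]
wrist_force: [0.2, 0.3, -0.3]
width: 0.0468
```

```bash
python3 - <<'E'
from plan import *
p,A=st(); print(Ro.from_matrix(A.T@UP).as_rotvec())
rows([.46,-.098,.15],UP,width=.02)
E
```

```text
t 6.35 [ 0.5169 -0.1865  0.2223] F [ 0.2451  0.3164 -0.3442] w 0.0468 q [-0.4438  0.107   1.3164 -0.009   1.7473 -0.5335]
[-0.0072 -0.0008 -0.0296]
5
-0.001 -0.000 -0.006 -0.0093 0.0149 0.0185 0.02; -0.001 -0.000 -0.006 -0.0094 0.0148 0.0186 0.02; -0.001 -0.000 -0.006 -0.0095 0.0147 0.0186 0.02; -0.001 -0.000 -0.006 -0.0096 0.0146 0.0186 0.02; -0.001 -0.000 -0.006 -0.0097 0.0145 0.0186 0.02
```

Call:
arm_command(series="-0.001 0 -0.006 -0.0095 0.015 0.0185 0.02; -0.001 0 -0.006 -0.0095 0.015 0.0185 0.02; -0.001 0 -0.006 -0.0095 0.015 0.0185 0.02; -0.001 0 -0.006 -0.0095 0.0145 0.0185 0.02; -0.001 0 -0.006 -0.0095 0.01 0.014 0.02; 0 0 0 0 0 0 0.02; 0 0 0 0 0 0 0.02")

```text
time: 7.05
tool_pos: [0.4573, -0.1008, 0.1451]
ee_rot: [-1.565, -0.008, 0.083]
wrist_force: [0.6, -1.1, -0.9]
width: 0.0464
```

```bash
python3 - <<'E'
from plan import *
p,A=st(); print(Ro.from_matrix(A.T@UP).as_rotvec())
import cv2
print("off",A.T@([.46,-.098,.062]-p))
a=robot.snapshot("scene");cv2.imwrite("pics/s4.png",cv2.resize(a[130:370,230:480],None,fx=2.5,fy=2.5))
a=robot.snapshot("top");cv2.imwrite("pics/t4.png",cv2.resize(a[130:370,180:420],None,fx=2.5,fy=2.5))
E
```

```text
t 7.05 [ 0.4573 -0.1008  0.1451] F [ 0.553  -1.1243 -0.8857] w 0.0464 q [-0.3448 -0.0809  1.6592  0.0087  1.5583 -0.4283]
[-0.0058 -0.0057  0.0081]
off [0.0022 0.0831 0.0021]
```

View pics/s4.png

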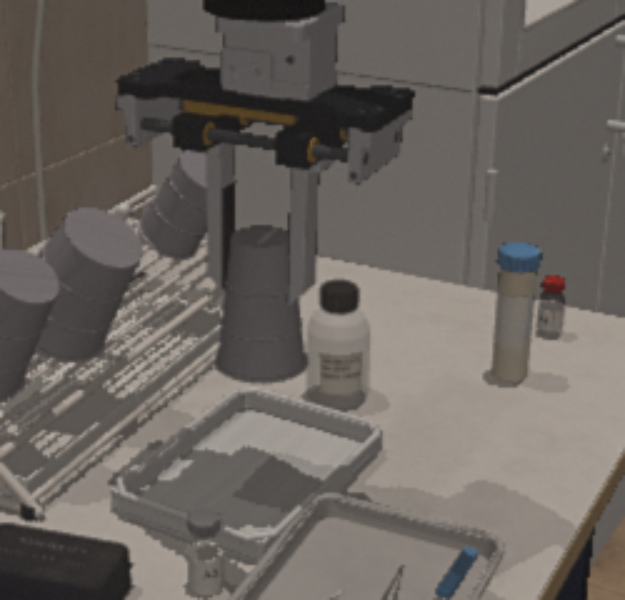

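View pics/t4.png

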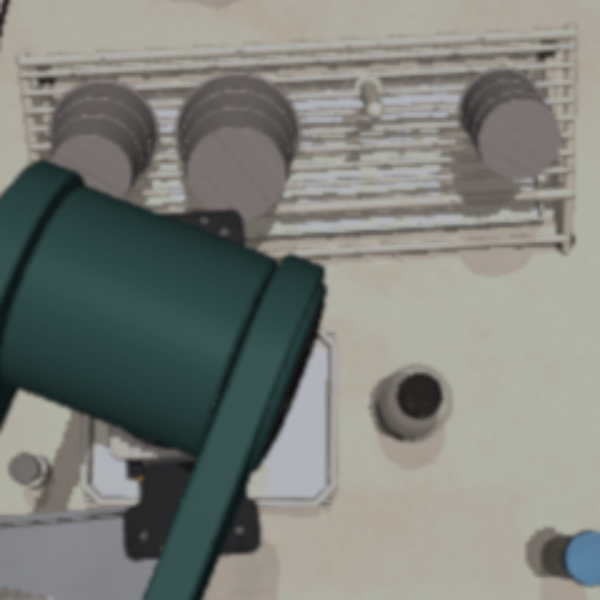

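Call:
arm_command(series="-0.005 -0.005 0.008 0.002 0.012 0.002 0.02; 0 0 0 0 0.016 0 0.02; 0 0 0 0 0.016 0 0.02; 0 0 0 0 0.012 0 0.02; 0 0 0 0 0.007 0 0.02; 0 0 0 0 0.003 0 0.02; 0 0 0 0 0 0 0.02")

```text
time: 7.85
tool_pos: [0.4651, -0.1022, 0.0769]
ee_rot: [-1.573, -0.005, 0.086]
wrist_force: [-0.6, 0.4, -1.2]
width: 0.0468
```

```bash
python3 - <<'E'
from plan import *
p,A=st(); print(Ro.from_matrix(A.T@UP).as_rotvec())
import cv2
print("off",A.T@([.46,-.098,.058]-p))
E
```

```text
t 7.85 [ 0.4651 -0.1022  0.0769] F [-0.5845  0.3648 -1.1562] w 0.0468 q [-0.3351 -0.0187  1.7388 -0.0004  1.4159 -0.4206]
[ 0.0026 -0.0035  0.0049]
off [-0.0048  0.0189  0.0046]
```

Call:
arm_command(series="0.002 -0.003 0.005 -0.003 0.005 0.004 0.02; 0 0 0 0 0.004 0 0.02; 0 0 0 0 0.003 0 0.02; 0 0 0 0 0.002 0 0.02; 0 0 0 0 0.001 0 0.02; 0 0 0 0 0 0 0.02")

```text
time: 8.45
tool_pos: [0.4629, -0.0985, 0.0627]
ee_rot: [-1.573, -0.003, 0.089]
wrist_force: [-0.0, 0.5, -1.9]
width: 0.0465
```

```bash
python3 - <<'E'
from plan import *
p,A=st(); print(Ro.from_matrix(A.T@UP).as_rotvec())
import cv2
print("off",A.T@([.46,-.098,.058]-p))
E
```

```text
t 8.45 [ 0.4629 -0.0985  0.0627] F [-0.0366  0.471  -1.9259] w 0.0465 q [-0.3291 -0.0117  1.7618 -0.0006  1.3876 -0.418 ]
[ 0.0021 -0.0001  0.0033]
off [-0.0029  0.0047  0.0008]
```

Call:
arm_command(series="0.002 0 0.003 0 0.002 0 0.02; 0 0 0 0 0.0015 0 0.02; 0 0 0 0 0 0 0.02")

```text
time: 8.75
tool_pos: [0.4632, -0.0987, 0.0593]
ee_rot: [-1.571, -0.001, 0.089]
wrist_force: [-0.2, -0.1, -0.8]
width: 0.0463
```

Call:
arm_command(series="0 0 0 0 0.0015 0 0.02; 0 0 0 0 0 0 0.02")

```text
time: 8.95
tool_pos: [0.4633, -0.0987, 0.0577]
ee_rot: [-1.571, -0.001, 0.089]
wrist_force: [0.2, 0.3, -1.3]
width: 0.0462
```

Call:
arm_command(series="0 0 0 0 0.0015 0 0.02; 0 0 0 0 0 0 0.02")

```text
time: 9.15
tool_pos: [0.4636, -0.0988, 0.0565]
ee_rot: [-1.572, -0.002, 0.089]
wrist_force: [-0.0, -0.2, -1.7]
width: 0.0464
```

```bash
python3 - <<'E'
from plan import *
import cv2
a=robot.snapshot("scene");cv2.imwrite("pics/s5.png",cv2.resize(a[200:370,250:420],(700,700),interpolation=cv2.INTER_CUBIC)[:600])
E
```

```text
(no output)
```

View pics/s5.png

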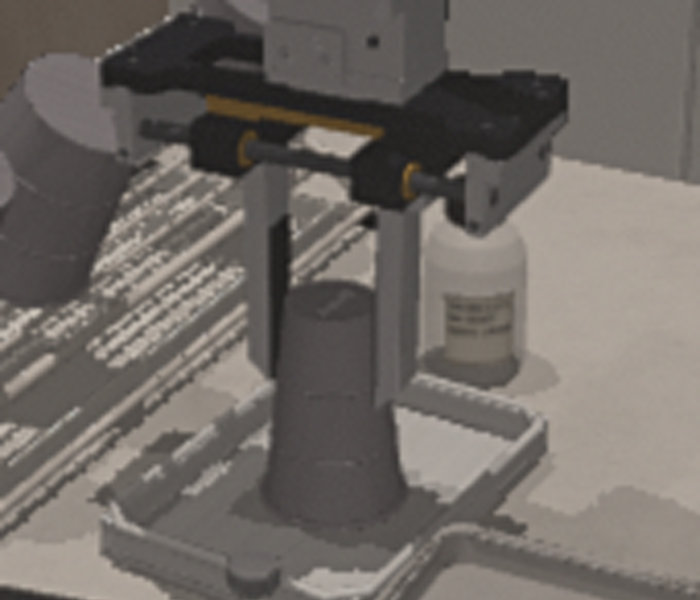

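Call:
arm_command(series="0 0 0 0 0.001 0 0.02; 0 0 0 0 0.001 0 0.02")

```text
time: 9.4
tool_pos: [0.4636, -0.099, 0.0562]
ee_rot: [-1.572, -0.002, 0.089]
wrist_force: [-3.3, 0.1, 6.1]
width: 0.0464
```

Call:
arm_command(series="0 0 0 0 0.001 0 0.02; 0 0 0 0 0 0 0.02")

```text
time: 9.6
tool_pos: [0.4637, -0.099, 0.0564]
ee_rot: [-1.572, -0.002, 0.089]
wrist_force: [0.3, 0.2, -1.0]
width: 0.0463
```

Call:
arm_command(series="0 0 0 0 0 0 0.05; 0 0 0 0 0 0 0.055; 0 0 0 0 0 0 0.06; 0 0 0 0 0 0 0.07; 0 0 0 0 0 0 0.08; 0 0 0 0 0 0 0.094; 0 0 0 0 0 0 0.094")

```text
time: 10.3
tool_pos: [0.4641, -0.0991, 0.0555]
ee_rot: [-1.572, -0.003, 0.089]
wrist_force: [1.2, -0.7, 0.2]
width: 0.0887
```

Call:
arm_command(series="0 0 0 0 -0.015 0 0.094; 0 0 0 0 -0.03 0 0.094; 0 0 0 0 -0.035 0 0.094; 0 0 0 0 -0.035 0 0.094; 0 0 0 0 -0.025 0 0.094; 0 0 0 0 0 0 0.094")

```text
time: 10.9
tool_pos: [0.4623, -0.0984, 0.1984]
ee_rot: [-1.57, 0.002, 0.089]
wrist_force: [0.4, 0.8, 0.4]
width: 0.0939
```

```bash
python3 - <<'E'
from plan import *
import cv2
p,A=st()
a=robot.snapshot("scene");cv2.imwrite("pics/s6.png",cv2.resize(a[200:370,250:420],(700,700),interpolation=cv2.INTER_CUBIC)[:600])
g=TOP["m"]-n*.0388; print("med grasp",g)
s=rows(g+n*.10,TILT,vmax=.035,wmax=.1)
E
```

```text
t 10.9 [ 0.4623 -0.0984  0.1984] F [0.4343 0.8353 0.4273] w 0.0939 q [-0.3297 -0.0833  1.5555 -0.0001  1.6712 -0.4187]
med grasp [ 0.6195 -0.0246  0.1182]
6
-0.000 -0.000 -0.094 0.0185 -0.0012 0.0099 0.094; -0.000 -0.000 -0.094 0.0185 0.0005 0.0099 0.094; -0.000 -0.000 -0.094 0.0184 0.0023 0.0099 0.094; -0.000 -0.000 -0.094 0.0181 0.0040 0.0099 0.094; -0.000 -0.000 -0.094 0.0177 0.0057 0.0099 0.094; -0.000 -0.000 -0.094 0.0170 0.0073 0.0099 0.094
```

View pics/s6.png

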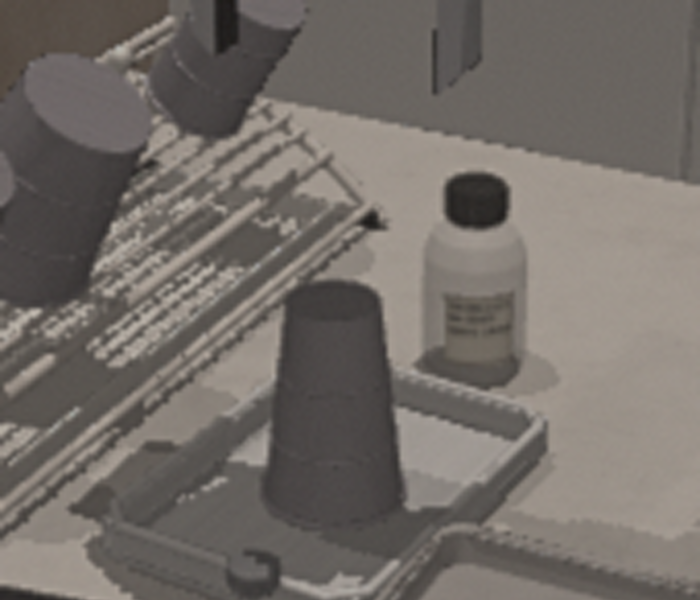

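Call:
arm_command(series="0 0 -0.094 0.0185 -0.004 0.01 0.094; 0 0 -0.094 0.0185 -0.002 0.01 0.094; 0 0 -0.094 0.0185 0.002 0.01 0.094; 0 0 -0.094 0.018 0.004 0.01 0.094; 0 0 -0.094 0.0175 0.005 0.01 0.094; 0 0 -0.08 0.015 0.006 0.008 0.094; 0 0 0 0 0 0 0.094; 0 0 0 0 0 0 0.094")

```text
time: 11.75
tool_pos: [0.5599, -0.0272, 0.1889]
ee_rot: [-1.557, -0.538, 0.079]
wrist_force: [-0.1, 0.9, 0.6]
width: 0.0941
```

```bash
python3 - <<'E'
from plan import *
p,A=st(); print(Ro.from_matrix(A.T@TILT).as_rotvec())
g=TOP["m"]-n*.0388
print("off",A.T@(g-p))
E
```

```text
t 11.75 [ 0.5599 -0.0272  0.1889] F [-0.1463  0.9117  0.6368] w 0.0941 q [-0.2688 -0.2729  1.8321  0.2138  1.0855 -0.4035]
[-0.0088 -0.0088 -0.0209]
off [ 0.0151  0.0913 -0.0033]
```

Call:
arm_command(series="-0.008 -0.008 -0.02 0.014 0.004 -0.003 0.094; 0 0 0 0 0.008 0 0.094; 0 0 0 0 0.004 0 0.094; 0 0 0 0 0 0 0.094")

```text
time: 12.15
tool_pos: [0.5824, -0.03, 0.1804]
ee_rot: [-1.571, -0.555, 0.088]
wrist_force: [0.4, -0.6, -0.1]
width: 0.0939
```

```bash
python3 - <<'E'
from plan import *
p,A=st(); print(Ro.from_matrix(A.T@TILT).as_rotvec())
g=TOP["m"]-n*.0388
print("off",A.T@(g-p))
E
```

```text
t 12.15 [ 0.5824 -0.03    0.1804] F [ 0.3507 -0.5684 -0.0728] w 0.0939 q [-0.257  -0.2253  1.8182  0.2092  1.0306 -0.4051]
[ 0.0005 -0.0011 -0.0039]
off [-0.0009  0.0726  0.0021]
```

Call:
arm_command(series="0 -0.001 -0.004 -0.001 0.01 0.002 0.094; 0 0 0 0 0.014 0 0.094; 0 0 0 0 0.014 0 0.094; 0 0 0 0 0.01 0 0.094; 0 0 0 0 0.006 0 0.094; 0 0 0 0 0.003 0 0.094; 0 0 0 0 0 0 0.094")

```text
time: 12.85
tool_pos: [0.6136, -0.0251, 0.1279]
ee_rot: [-1.571, -0.559, 0.089]
wrist_force: [0.0, 0.3, -0.1]
width: 0.0943
```

```bash
python3 - <<'E'
from plan import *
p,A=st(); print(Ro.from_matrix(A.T@TILT).as_rotvec())
g=TOP["m"]-n*.0388
print("off",A.T@(g-p))
E
```

```text
t 12.85 [ 0.6136 -0.0251  0.1279] F [ 0.0121  0.3377 -0.0759] w 0.0943 q [-0.2282 -0.1178  1.8364  0.2122  0.8981 -0.4048]
[ 0.0006 -0.0001  0.    ]
off [-0.0001  0.0114 -0.    ]
```

Call:
arm_command(series="0 0 0 0 0.006 0 0.08; 0 0 0 0 0.004 0 0.075; 0 0 0 0 0.001 0 0.07; 0 0 0 0 0 0 0.065; 0 0 0 0 0 0 0.055; 0 0 0 0 0 0 0.04; 0 0 0 0 0 0 0.03; 0 0 0 0 0 0 0.03; 0 0 0 0 0 0 0.03; 0 0 0 0 0 0 0.03")

```text
time: 13.85
tool_pos: [0.6199, -0.0248, 0.1193]
ee_rot: [-1.572, -0.56, 0.089]
wrist_force: [-0.1, 0.1, -1.3]
width: 0.0575
```

```bash
python3 - <<'E'
from plan import *
p,A=st(); print(Ro.from_matrix(A.T@TILT).as_rotvec())
g=TOP["m"]-n*.0388
print("off",A.T@(g-p))
E
```

```text
t 13.85 [ 0.6199 -0.0248  0.1193] F [-0.1309  0.0721 -1.3452] w 0.0575 q [-0.224  -0.0967  1.8361  0.2131  0.875  -0.4056]
[0.0014 0.0002 0.0018]
off [-0.0009  0.0008  0.0002]
```

Call:
arm_command(series="0 0 0 0 -0.006 0 0.03; 0 0 0 0 -0.012 0 0.03; 0 0 0 0 -0.018 0 0.03; 0 0 0 0 -0.018 0 0.03; 0 0 0 0 -0.018 0 0.03; 0 0 0 0 -0.01 0 0.03; 0 0 0 0 0 0 0.03")

```text
time: 14.55
tool_pos: [0.5721, -0.0286, 0.1932]
ee_rot: [-1.572, -0.558, 0.09]
wrist_force: [0.2, -0.5, -1.3]
width: 0.0574
```

```bash
python3 - <<'E'
from plan import *
p,A=st(); print(Ro.from_matrix(A.T@TILT).as_rotvec())
import cv2
a=robot.snapshot("scene");cv2.imwrite("pics/s7.png",cv2.resize(a[110:350,190:430],None,fx=2.5,fy=2.5))
a=robot.snapshot("top");cv2.imwrite("pics/t7.png",cv2.resize(a[130:370,180:420],None,fx=2.5,fy=2.5)); cv2.imwrite("pics/t7f.png",a)
E
```

```text
t 14.55 [ 0.5721 -0.0286  0.1932] F [ 0.2173 -0.4536 -1.2582] w 0.0574 q [-0.2606 -0.2594  1.8206  0.2081  1.0591 -0.4035]
[ 0.0013  0.0006 -0.0006]
```

View pics/s7.png

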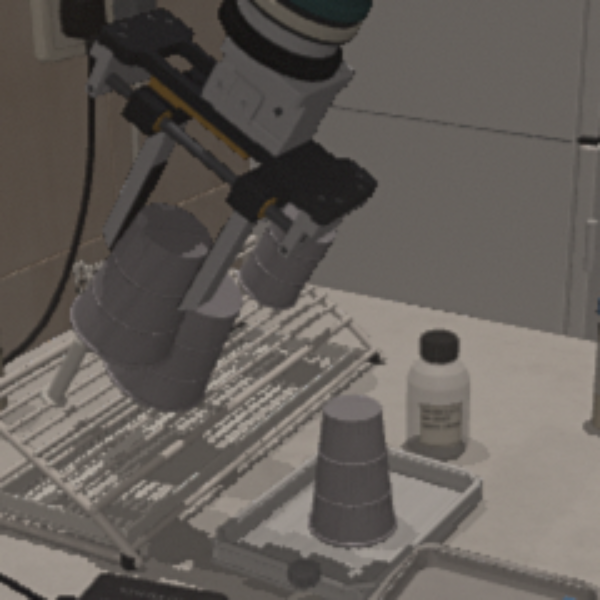

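View pics/t7.png

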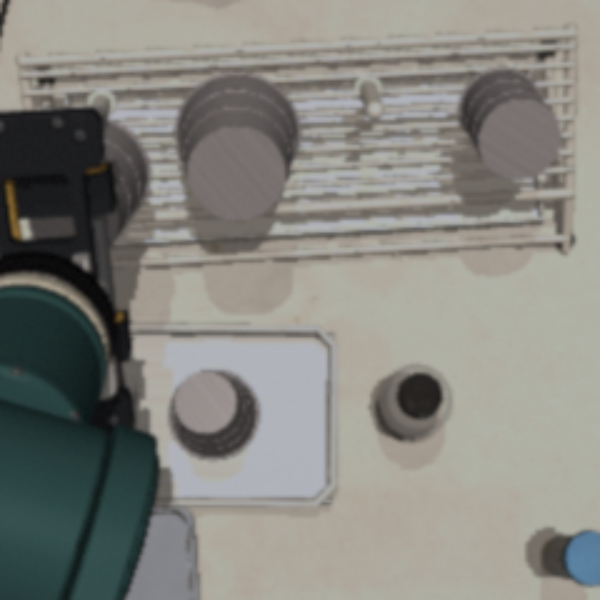

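```bash
python3 - <<'E'
from plan import *
print(tri((331,274.1),(262.1,290.9)), onz("top",(262.1,290.9),.095),onz("scene",(331,274.1),.095))
m=onz("top",(180+213/2.5-.3,130+414/2.5-.3),.003);print("mouth",m)
s=rows([.505,-.035,.235],UP,width=.03,wmax=.1)
rows([.463,-.0985,.195],UP,start=s,width=.03,vmax=.02)
E
```

```text
(array([ 0.4637, -0.0992,  0.0927]), [np.float64(0.3611625310751328), np.float64(0.3611625310752161)]) [ 0.4638 -0.0992  0.095 ] [ 0.4609 -0.0954  0.095 ]
mouth [ 0.4649 -0.098   0.003 ]
6
0.000 0.000 0.093 -0.0057 -0.0121 -0.0001 0.03; 0.000 0.000 0.093 -0.0068 -0.0115 -0.0001 0.03; 0.000 0.000 0.093 -0.0078 -0.0109 -0.0001 0.03; 0.000 0.000 0.093 -0.0088 -0.0101 -0.0001 0.03; 0.000 0.000 0.093 -0.0097 -0.0092 -0.0001 0.03; 0.000 0.000 0.093 -0.0105 -0.0083 -0.0001 0.03

5
0.000 0.000 0.000 -0.0095 0.0080 -0.0119 0.03; 0.000 0.000 0.000 -0.0095 0.0080 -0.0119 0.03; 0.000 0.000 0.000 -0.0095 0.0080 -0.0119 0.03; 0.000 0.000 0.000 -0.0095 0.0080 -0.0119 0.03; 0.000 0.000 0.000 -0.0095 0.0080 -0.0119 0.03
```

Call:
arm_command(series="0 0 0.093 -0.0055 -0.012 0 0.03; 0 0 0.093 -0.007 -0.0115 0 0.03; 0 0 0.093 -0.008 -0.011 0 0.03; 0 0 0.093 -0.009 -0.01 0 0.03; 0 0 0.093 -0.01 -0.009 0 0.03; 0 0 0.08 -0.01 -0.007 0 0.03; 0 0 0 0 0 0 0.03; 0 0 0 0 0 0 0.03")

```text
time: 15.45
tool_pos: [0.5008, -0.0331, 0.2227]
ee_rot: [-1.565, 0.027, 0.089]
wrist_force: [-0.5, -0.1, -2.3]
width: 0.0575
```

```bash
python3 - <<'E'
from plan import *
p,A=st(); print(Ro.from_matrix(A.T@UP).as_rotvec())
print("off",A.T@([.4635,-.0985,.19]-p))
E
```

```text
t 15.45 [ 0.5008 -0.0331  0.2227] F [-0.4706 -0.0904 -2.3217] w 0.0575 q [-0.178  -0.0011  1.4288 -0.0015  1.7418 -0.2672]
[-0.0059 -0.0001 -0.0272]
off [-0.0421  0.0335 -0.062 ]
```

Call:
arm_command(series="-0.006 0 -0.027 -0.01 0 -0.015 0.03; 0 0 0 -0.011 0.008 -0.017 0.03; 0 0 0 -0.011 0.009 -0.016 0.03; 0 0 0 -0.006 0.006 -0.008 0.03; 0 0 0 0 0 0 0.03; 0 0 0 0 0 0 0.03")

```text
time: 16.05
tool_pos: [0.4661, -0.0924, 0.1941]
ee_rot: [-1.568, -0.004, 0.09]
wrist_force: [0.3, 0.3, -1.4]
width: 0.0576
```

```bash
python3 - <<'E'
from plan import *
p,A=st(); print(Ro.from_matrix(A.T@UP).as_rotvec())
print("off",A.T@([.4635,-.099,.17]-p))
E
```

```text
t 16.05 [ 0.4661 -0.0924  0.1941] F [ 0.2791  0.3351 -1.4245] w 0.0576 q [-0.3181 -0.0805  1.5615  0.004   1.6579 -0.4078]
[-0.0026  0.001   0.0041]
off [-0.0033  0.024  -0.0064]
```

Call:
arm_command(series="-0.002 0 0.004 -0.003 0.006 -0.006 0.03; 0 0 0 0 0.006 0 0.03; 0 0 0 0 0 0 0.03; 0 0 0 0 0 0 0.03")

```text
time: 16.45
tool_pos: [0.4649, -0.0976, 0.1815]
ee_rot: [-1.57, -0.002, 0.092]
wrist_force: [0.3, -0.1, -1.6]
width: 0.0577
```

```bash
python3 - <<'E'
from plan import *
p,A=st(); print(Ro.from_matrix(A.T@UP).as_rotvec())
print("off",A.T@([.4637,-.099,.062]-p))
import cv2
a=robot.snapshot("scene");cv2.imwrite("pics/s8.png",cv2.resize(a[150:350,240:440],None,fx=3,fy=3))
E
```

```text
t 16.45 [ 0.4649 -0.0976  0.1815] F [ 0.2937 -0.1071 -1.5635] w 0.0577 q [-0.3276 -0.0763  1.5824  0.0015  1.6341 -0.42  ]
[-0.0007  0.0034  0.0019]
off [-0.0015  0.1195 -0.0013]
```

View pics/s8.png

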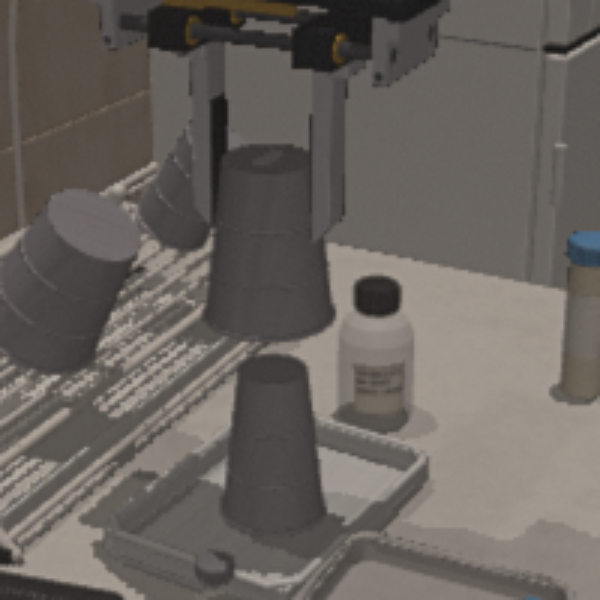

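Call:
arm_command(series="0 0.003 0.002 -0.0015 0.008 -0.0015 0.03; 0 0 0 0 0.012 0 0.03; 0 0 0 0 0.012 0 0.03; 0 0 0 0 0.008 0 0.03; 0 0 0 0 0.002 0 0.03; 0 0 0 0 0 0 0.03")

```text
time: 17.1
tool_pos: [0.4629, -0.0988, 0.1346]
ee_rot: [-1.569, 0.002, 0.09]
wrist_force: [0.3, -0.1, -1.0]
width: 0.0573
```

```bash
python3 - <<'E'
from plan import *
p,A=st(); print(Ro.from_matrix(A.T@UP).as_rotvec())
print("off",A.T@([.4637,-.099,.062]-p))
E
```

```text
t 17.1 [ 0.4629 -0.0988  0.1346] F [ 0.3029 -0.1483 -0.9673] w 0.0573 q [-0.3306 -0.0573  1.658   0.0008  1.5436 -0.4206]
[-0.0018  0.0009 -0.0022]
off [ 0.0009  0.0726 -0.0005]
```

Call:
arm_command(series="-0.002 0 -0.002 0.001 0.008 0 0.03; 0 0 0 0 0.01 0 0.03; 0 0 0 0 0.01 0 0.03; 0 0 0 0 0.01 0 0.03; 0 0 0 0 0.006 0 0.03; 0 0 0 0 0.002 0 0.03; 0 0 0 0 0 0 0.03")

```text
time: 17.8
tool_pos: [0.464, -0.0987, 0.0845]
ee_rot: [-1.571, -0.0, 0.09]
wrist_force: [0.1, -0.1, -1.8]
width: 0.0576
```

```bash
python3 - <<'E'
from plan import *
p,A=st(); print(Ro.from_matrix(A.T@UP).as_rotvec())
print("off",A.T@([.4637,-.099,.062]-p))
E
```

```text
t 17.8 [ 0.464  -0.0987  0.0845] F [ 0.1433 -0.0951 -1.8144] w 0.0576 q [-0.3289 -0.0245  1.7287 -0.0003  1.4371 -0.4187]
[0.0004 0.0008 0.0001]
off [-0.0004  0.0225 -0.0003]
```

Call:
arm_command(series="0 0 0 0 0.005 0 0.03; 0 0 0 0 0.005 0 0.03; 0 0 0 0 0.004 0 0.03; 0 0 0 0 0.003 0 0.03; 0 0 0 0 0.001 0 0.03; 0 0 0 0 0 0 0.03")

```text
time: 18.4
tool_pos: [0.4649, -0.099, 0.066]
ee_rot: [-1.572, -0.002, 0.09]
wrist_force: [-0.1, 1.4, -2.1]
width: 0.0578
```

Call:
arm_command(series="0 0 0 0 0.001 0 0.03; 0 0 0 0 0.001 0 0.03")

```text
time: 18.6
tool_pos: [0.4652, -0.0991, 0.0643]
ee_rot: [-1.572, -0.003, 0.09]
wrist_force: [0.0, -0.2, -1.4]
width: 0.0578
```

Call:
arm_command(series="0 0 0 0 0.001 0 0.03; 0 0 0 0 0.001 0 0.03")

```text
time: 18.8
tool_pos: [0.4654, -0.0992, 0.0624]
ee_rot: [-1.573, -0.003, 0.09]
wrist_force: [-1.0, 0.0, -1.2]
width: 0.0576
```

Call:
arm_command(series="0 0 0 -0.0015 0.001 0 0.03; 0 0 0 0 0.001 0 0.03")

```text
time: 19.0
tool_pos: [0.4639, -0.0993, 0.0603]
ee_rot: [-1.573, -0.004, 0.09]
wrist_force: [-0.0, 0.9, -1.5]
width: 0.0577
```

Call:
arm_command(series="0 0 0 0 0.001 0 0.03; 0 0 0 0 0 0 0.03")

```text
time: 19.2
tool_pos: [0.4642, -0.0993, 0.0601]
ee_rot: [-1.573, -0.005, 0.09]
wrist_force: [-0.4, 0.4, -2.4]
width: 0.0578
```

Call:
arm_command(series="0 0 0 0 0.001 0 0.03; 0 0 0 0 0.0005 0 0.03")

```text
time: 19.4
tool_pos: [0.4645, -0.0994, 0.0599]
ee_rot: [-1.573, -0.005, 0.09]
wrist_force: [-2.1, 0.8, 3.2]
width: 0.0579
```

Call:
arm_command(series="0 0 0 0 0.001 0 0.03; 0 0 0 0 0 0 0.03")

```text
time: 19.6
tool_pos: [0.4646, -0.0994, 0.06]
ee_rot: [-1.573, -0.006, 0.09]
wrist_force: [-0.7, 0.0, -1.1]
width: 0.0572
```

Call:
arm_command(series="0 0 0 0 0 0 0.06; 0 0 0 0 0 0 0.065; 0 0 0 0 0 0 0.07; 0 0 0 0 0 0 0.08; 0 0 0 0 0 0 0.094; 0 0 0 0 0 0 0.094; 0 0 0 0 0 0 0.094")

```text
time: 20.3
tool_pos: [0.465, -0.0997, 0.0588]
ee_rot: [-1.574, -0.006, 0.09]
wrist_force: [-0.1, -0.3, 1.0]
width: 0.0936
```

Call:
arm_command(series="0 0 0 -0.0005 -0.015 0 0.094; 0 0 0 0 -0.03 0 0.094; 0 0 0 0 -0.035 0 0.094; 0 0 0 0 -0.035 0 0.094; 0 0 0 0 -0.025 0 0.094; 0 0 0 0 0 0 0.094")

```text
time: 20.9
tool_pos: [0.4622, -0.0989, 0.2018]
ee_rot: [-1.572, -0.002, 0.09]
wrist_force: [-0.3, -0.9, 0.6]
width: 0.0943
```

```bash
python3 - <<'E'
from plan import *
import cv2
p,A=st()
a=robot.snapshot("scene");cv2.imwrite("pics/s9.png",cv2.resize(a[200:370,250:420],(700,700),interpolation=cv2.INTER_CUBIC)[:600])
g=TOP["l"]-n*.0388; print("grasp",g)
s=rows(g+n*.10,TILT,vmax=.035,wmax=.1)
E
```

```text
t 20.9 [ 0.4622 -0.0989  0.2018] F [-0.2673 -0.8719  0.5748] w 0.0943 q [-0.3307 -0.0873  1.5525 -0.0003  1.6741 -0.4206]
grasp [ 0.623  -0.1146  0.1154]
6
-0.000 0.000 -0.093 0.0178 -0.0001 -0.0051 0.094; -0.000 0.000 -0.093 0.0177 0.0015 -0.0051 0.094; -0.000 0.000 -0.093 0.0175 0.0032 -0.0051 0.094; -0.000 0.000 -0.093 0.0171 0.0048 -0.0051 0.094; -0.000 0.000 -0.093 0.0166 0.0064 -0.0051 0.094; -0.000 0.000 -0.093 0.0159 0.0079 -0.0050 0.094
```

View pics/s9.png

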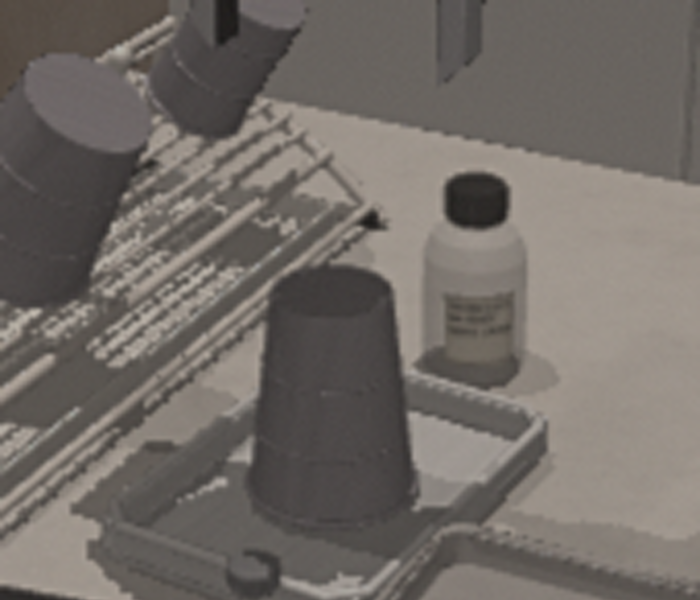

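Call:
arm_command(series="0 0 -0.093 0.0185 -0.004 -0.005 0.094; 0 0 -0.093 0.0185 -0.003 -0.005 0.094; 0 0 -0.093 0.0185 0 -0.005 0.094; 0 0 -0.093 0.018 0.002 -0.005 0.094; 0 0 -0.09 0.0175 0.003 -0.003 0.094; 0 0 -0.08 0.016 0.004 -0.001 0.094; 0 0 0 0 0 0 0.094; 0 0 0 0 0 0 0.094")

```text
time: 21.75
tool_pos: [0.566, -0.1109, 0.2013]
ee_rot: [-1.555, -0.534, 0.08]
wrist_force: [0.3, -0.2, 0.1]
width: 0.094
```

```bash
python3 - <<'E'
from plan import *
p,A=st(); print(Ro.from_matrix(A.T@TILT).as_rotvec())
g=TOP["l"]-n*.0388
print("off",A.T@(g-p))
E
```

```text
t 21.75 [ 0.566  -0.1109  0.2013] F [ 0.2769 -0.2038  0.0728] w 0.094 q [-0.4629 -0.216   1.7617  0.3071  1.1526 -0.6087]
[-0.0108 -0.0083 -0.0242]
off [ 0.0049  0.1026 -0.0098]
```

Call:
arm_command(series="-0.01 -0.008 -0.024 0.004 0.006 -0.008 0.094; 0 0 0 0 0.01 0 0.094; 0 0 0 0 0.006 0 0.094; 0 0 0 0 0 0 0.094; 0 0 0 0 0 0 0.094")

```text
time: 22.25
tool_pos: [0.581, -0.116, 0.1796]
ee_rot: [-1.566, -0.549, 0.089]
wrist_force: [0.2, 0.6, 0.4]
width: 0.0939
```

```bash
python3 - <<'E'
from plan import *
p,A=st(); print(Ro.from_matrix(A.T@TILT).as_rotvec())
g=TOP["l"]-n*.0388
print("off",A.T@(g-p))
E
```

```text
t 22.25 [ 0.581  -0.116   0.1796] F [0.1721 0.6242 0.4005] w 0.0939 q [-0.4587 -0.1784  1.7794  0.3173  1.0829 -0.6329]
[-0.0045 -0.0003 -0.0095]
off [ 0.0023  0.0767 -0.0027]
```

Call:
arm_command(series="-0.004 0 -0.009 0.002 0.006 -0.0025 0.094; 0 0 0 0 0.01 0 0.094; 0 0 0 0 0.01 0 0.094; 0 0 0 0 0.004 0 0.094; 0 0 0 0 0 0 0.094")

```text
time: 22.75
tool_pos: [0.6005, -0.1167, 0.1535]
ee_rot: [-1.571, -0.559, 0.089]
wrist_force: [-0.4, -0.3, -0.3]
width: 0.0945
```

```bash
python3 - <<'E'
from plan import *
p,A=st(); print(Ro.from_matrix(A.T@TILT).as_rotvec())
g=TOP["l"]-n*.0388
print("off",A.T@(g-p))
E
```

```text
t 22.75 [ 0.6005 -0.1167  0.1535] F [-0.4478 -0.3244 -0.338 ] w 0.0945 q [-0.4407 -0.1242  1.7894  0.323   1.0059 -0.6385]
[-0.0002  0.0002  0.0003]
off [-0.001   0.0443  0.    ]
```

Call:
arm_command(series="0 0 0 -0.001 0.01 0 0.094; 0 0 0 0 0.012 0 0.094; 0 0 0 0 0.01 0 0.094; 0 0 0 0 0.008 0 0.094; 0 0 0 0 0.003 0 0.094; 0 0 0 0 0 0 0.094")

```text
time: 23.35
tool_pos: [0.6241, -0.1144, 0.1122]
ee_rot: [-1.57, -0.558, 0.089]
wrist_force: [-0.1, 0.6, -0.3]
width: 0.0943
```

```bash
python3 - <<'E'
from plan import *
p,A=st(); print(Ro.from_matrix(A.T@TILT).as_rotvec())
g=TOP["l"]-n*.0388
print("off",A.T@(g-p))
E
```

```text
t 23.35 [ 0.6241 -0.1144  0.1122] F [-0.0822  0.6119 -0.2665] w 0.0943 q [-0.4139 -0.039   1.796   0.3293  0.9118 -0.6431]
[-0.0008  0.     -0.001 ]
off [ 0.0007 -0.0033 -0.0002]
```

Call:
arm_command(series="0 0 0 0.0007 -0.003 0 0.085; 0 0 0 0 0 0 0.08; 0 0 0 0 0 0 0.075; 0 0 0 0 0 0 0.07; 0 0 0 0 0 0 0.06; 0 0 0 0 0 0 0.04; 0 0 0 0 0 0 0.04; 0 0 0 0 0 0 0.04; 0 0 0 0 0 0 0.04")

```text
time: 24.25
tool_pos: [0.6226, -0.1147, 0.1163]
ee_rot: [-1.571, -0.558, 0.089]
wrist_force: [-0.7, 0.1, -1.0]
width: 0.0681
```

```bash
python3 - <<'E'
from plan import *
p,A=st(); print(Ro.from_matrix(A.T@TILT).as_rotvec())
g=TOP["l"]-n*.0388
print("off",A.T@(g-p))
E
```

```text
t 24.25 [ 0.6226 -0.1147  0.1163] F [-0.6833  0.0686 -0.9506] w 0.0681 q [-0.4155 -0.0461  1.7945  0.3277  0.9198 -0.6417]
[-0.0001  0.0004 -0.0006]
off [-0.0002  0.0009  0.0001]
```

Firm at 68 mm as predicted; lift.

Call:
arm_command(series="0 0 0 0 -0.006 0 0.04; 0 0 0 0 -0.012 0 0.04; 0 0 0 0 -0.018 0 0.04; 0 0 0 0 -0.018 0 0.04; 0 0 0 0 -0.018 0 0.04; 0 0 0 0 -0.012 0 0.04; 0 0 0 0 -0.003 0 0.04; 0 0 0 0 0 0 0.04")

```text
time: 25.05
tool_pos: [0.572, -0.1188, 0.1944]
ee_rot: [-1.571, -0.555, 0.09]
wrist_force: [0.9, 0.7, -2.2]
width: 0.0685
```

```bash
python3 - <<'E'
from plan import *
p,A=st(); print(Ro.from_matrix(A.T@TILT).as_rotvec())
import cv2
a=robot.snapshot("scene");cv2.imwrite("pics/s10.png",cv2.resize(a[110:350,190:430],None,fx=2.5,fy=2.5))
a=robot.snapshot("top");cv2.imwrite("pics/t10.png",cv2.resize(a[130:370,180:420],None,fx=2.5,fy=2.5))
s=rows([.515,-.115,.235],UP,width=.04,wmax=.1)
E
```

```text
t 25.05 [ 0.572  -0.1188  0.1944] F [ 0.8932  0.7312 -2.1758] w 0.0685 q [-0.4737 -0.2088  1.777   0.3191  1.1117 -0.6383]
[-0.0002  0.0008 -0.0037]
6
-0.000 0.000 0.092 -0.0044 -0.0108 0.0014 0.04; -0.000 0.000 0.092 -0.0053 -0.0104 0.0014 0.04; -0.000 0.000 0.092 -0.0063 -0.0099 0.0014 0.04; -0.000 0.000 0.092 -0.0072 -0.0092 0.0014 0.04; -0.000 0.000 0.092 -0.0080 -0.0085 0.0014 0.04; -0.000 0.000 0.092 -0.0087 -0.0078 0.0014 0.04
```

View pics/s10.png

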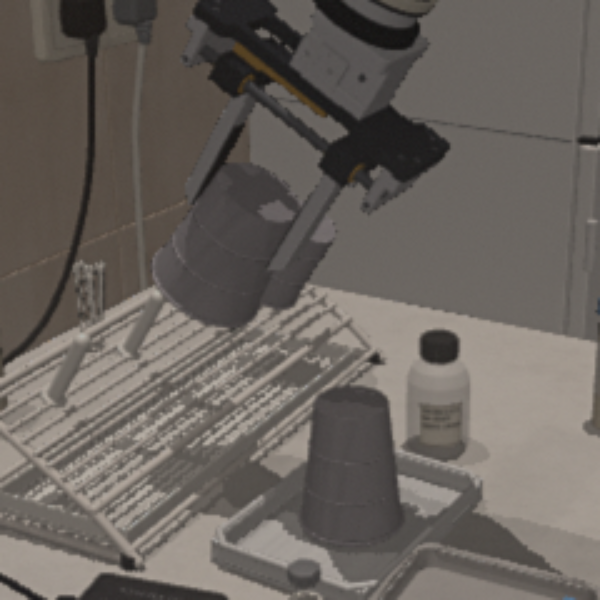

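View pics/t10.png

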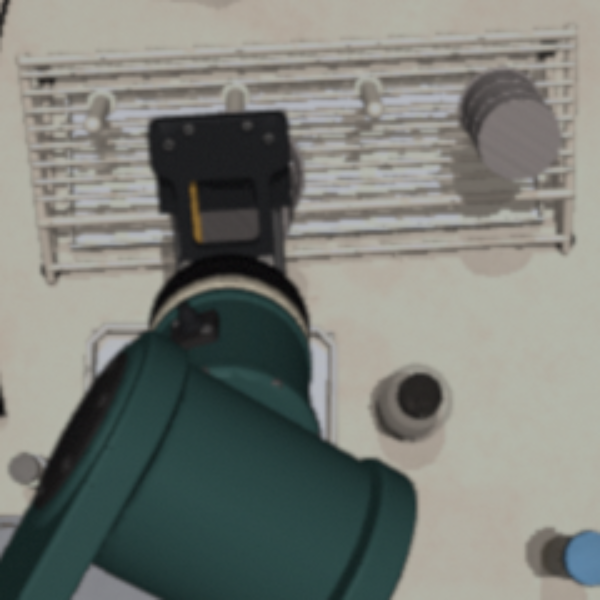

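Call:
arm_command(series="0 0 0.092 -0.0045 -0.012 0.0015 0.04; 0 0 0.092 -0.0055 -0.012 0.0015 0.04; 0 0 0.092 -0.0065 -0.0115 0.0015 0.04; 0 0 0.092 -0.007 -0.01 0.0015 0.04; 0 0 0.092 -0.008 -0.009 0.0015 0.04; 0 0 0.07 -0.0085 -0.008 0.0015 0.04; 0 0 0 0 0 0 0.04; 0 0 0 0 0 0 0.04")

```text
time: 25.95
tool_pos: [0.5099, -0.1124, 0.2302]
ee_rot: [-1.56, 0.011, 0.09]
wrist_force: [1.2, 0.2, -1.7]
width: 0.068
```

```bash
python3 - <<'E'
from plan import *
p,A=st(); print(Ro.from_matrix(A.T@UP).as_rotvec())
print("off",A.T@([.464,-.099,.19]-p))
E
```

```text
t 25.95 [ 0.5099 -0.1124  0.2302] F [ 1.2302  0.1721 -1.712 ] w 0.068 q [-0.329   0.0321  1.3802  0.0053  1.7434 -0.4184]
[-0.0105  0.0012 -0.0108]
off [-0.0441  0.0409  0.017 ]
```

Call:
arm_command(series="-0.01 0 -0.01 -0.012 0.006 0.004 0.04; 0 0 0 -0.013 0.01 0.005 0.04; 0 0 0 -0.011 0.009 0.004 0.04; 0 0 0 -0.004 0.004 0.002 0.04; 0 0 0 0 0 0 0.04; 0 0 0 0 0 0 0.04")

```text
time: 26.55
tool_pos: [0.4666, -0.1003, 0.1954]
ee_rot: [-1.568, -0.002, 0.089]
wrist_force: [0.0, 0.1, -1.3]
width: 0.0682
```

```bash
python3 - <<'E'
from plan import *
p,A=st(); print(Ro.from_matrix(A.T@UP).as_rotvec())
print("off",A.T@([.464,-.099,.18]-p))
E
```

```text
t 26.55 [ 0.4666 -0.1003  0.1954] F [ 0.035   0.0639 -1.3183] w 0.0682 q [-0.3335 -0.0747  1.5535  0.0038  1.6619 -0.422 ]
[-0.0031 -0.0002  0.0024]
off [-0.0025  0.0154  0.0015]
```

Call:
arm_command(series="-0.003 0 0.002 -0.0025 0.006 0.0015 0.04; 0 0 0 0 0.004 0 0.04; 0 0 0 0 0 0 0.04; 0 0 0 0 0 0 0.04")

```text
time: 26.95
tool_pos: [0.4653, -0.0994, 0.1852]
ee_rot: [-1.572, -0.003, 0.089]
wrist_force: [0.2, -0.2, -0.6]
width: 0.0684
```

```bash
python3 - <<'E'
from plan import *
p,A=st(); print(Ro.from_matrix(A.T@UP).as_rotvec())
print("off",A.T@([.464,-.099,.065]-p))
import cv2
a=robot.snapshot("scene");cv2.imwrite("pics/s11.png",cv2.resize(a[150:350,240:440],None,fx=3,fy=3))
E
```

```text
t 26.95 [ 0.4653 -0.0994  0.1852] F [ 0.1909 -0.2105 -0.5656] w 0.0684 q [-0.33   -0.0763  1.5751  0.0004  1.6402 -0.4186]
[ 0.0007 -0.0003  0.0026]
off [-0.0016  0.1202  0.0006]
```

View pics/s11.png

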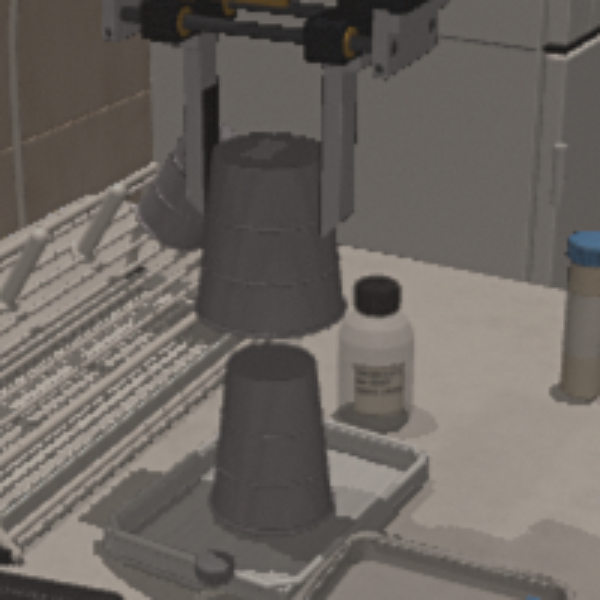

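Aligned; lowering.

Call:
arm_command(series="0 0 0.002 -0.0015 0.008 0.0005 0.04; 0 0 0 0 0.012 0 0.04; 0 0 0 0 0.012 0 0.04; 0 0 0 0 0.01 0 0.04; 0 0 0 0 0.004 0 0.04; 0 0 0 0 0 0 0.04")

```text
time: 27.6
tool_pos: [0.4631, -0.0988, 0.1338]
ee_rot: [-1.571, 0.002, 0.089]
wrist_force: [0.1, -0.4, -1.8]
width: 0.0686
```

```bash
python3 - <<'E'
from plan import *
p,A=st(); print(Ro.from_matrix(A.T@UP).as_rotvec())
print("off",A.T@([.464,-.099,.065]-p))
E
```

```text
t 27.6 [ 0.4631 -0.0988  0.1338] F [ 0.0833 -0.355  -1.818 ] w 0.0686 q [-0.3297 -0.057   1.6594 -0.0005  1.541  -0.4184]
[-0.0003 -0.0003 -0.0018]
off [ 0.001   0.0688 -0.0003]
```

Call:
arm_command(series="0 0 -0.002 0.001 0.008 0 0.04; 0 0 0 0 0.01 0 0.04; 0 0 0 0 0.01 0 0.04; 0 0 0 0 0.008 0 0.04; 0 0 0 0 0.006 0 0.04; 0 0 0 0 0.002 0 0.04; 0 0 0 0 0 0 0.04")

```text
time: 28.3
tool_pos: [0.4644, -0.0988, 0.086]
ee_rot: [-1.571, -0.001, 0.089]
wrist_force: [0.6, 0.4, -1.8]
width: 0.0687
```

```bash
python3 - <<'E'
from plan import *
p,A=st(); print(Ro.from_matrix(A.T@UP).as_rotvec())
print("off",A.T@([.464,-.099,.065]-p))
E
```

```text
t 28.3 [ 0.4644 -0.0988  0.086 ] F [ 0.6364  0.4145 -1.7519] w 0.0687 q [-0.3295 -0.0251  1.7263  0.0004  1.4398 -0.4181]
[-0.0001 -0.0004  0.0007]
off [-0.0004  0.021  -0.0001]
```

Call:
arm_command(series="0 0 0 -0.0005 0.004 0 0.04; 0 0 0 0 0.005 0 0.04; 0 0 0 0 0.004 0 0.04; 0 0 0 0 0.002 0 0.04; 0 0 0 0 0 0 0.04")

```text
time: 28.8
tool_pos: [0.4646, -0.0992, 0.0707]
ee_rot: [-1.572, -0.003, 0.089]
wrist_force: [0.2, -0.6, -1.7]
width: 0.0686
```

Call:
arm_command(series="0 0 0 -0.001 0.001 0 0.04; 0 0 0 0 0.001 0 0.04")

```text
time: 29.0
tool_pos: [0.4638, -0.0993, 0.0688]
ee_rot: [-1.572, -0.003, 0.089]
wrist_force: [-0.1, 0.7, -2.2]
width: 0.0683
```

Call:
arm_command(series="0 0 0 0 0.001 0 0.04; 0 0 0 0 0.001 0 0.04")

```text
time: 29.2
tool_pos: [0.464, -0.0994, 0.067]
ee_rot: [-1.572, -0.004, 0.089]
wrist_force: [0.7, 0.3, -1.8]
width: 0.0682
```

Call:
arm_command(series="0 0 0 0 0.001 0 0.04; 0 0 0 0 0.001 0 0.04")

```text
time: 29.4
tool_pos: [0.4641, -0.0994, 0.0649]
ee_rot: [-1.572, -0.004, 0.089]
wrist_force: [-0.1, 0.3, -1.2]
width: 0.0682
```

Call:
arm_command(series="0 0 0 0 0.001 0 0.04; 0 0 0 0 0.0005 0 0.04")

```text
time: 29.6
tool_pos: [0.4642, -0.0994, 0.0638]
ee_rot: [-1.572, -0.004, 0.089]
wrist_force: [-1.9, 1.0, 2.5]
width: 0.0683
```

Call:
arm_command(series="0 0 0 0 0.001 0 0.04; 0 0 0 0 0.0005 0 0.04")

```text
time: 29.8
tool_pos: [0.4643, -0.0994, 0.0639]
ee_rot: [-1.572, -0.005, 0.089]
wrist_force: [-2.2, -0.2, 1.0]
width: 0.0682
```

Contact at 0.064, right on the expected home height; release and withdraw.

Call:
arm_command(series="0 0 0 0 0 0 0.07; 0 0 0 0 0 0 0.075; 0 0 0 0 0 0 0.08; 0 0 0 0 0 0 0.09; 0 0 0 0 0 0 0.094; 0 0 0 0 0 0 0.094; 0 0 0 0 0 0 0.094")

```text
time: 30.5
tool_pos: [0.4655, -0.0999, 0.0636]
ee_rot: [-1.574, -0.007, 0.089]
wrist_force: [0.6, -0.7, 0.1]
width: 0.0942
```

Call:
arm_command(series="0 0 0 -0.0005 -0.015 0 0.094; 0 0 0 0 -0.025 0 0.094; 0 0 0 0 -0.03 0 0.094; 0 0 0 0 -0.035 0 0.094; 0 0 0 0 -0.035 0 0.094; 0 0 0 0 -0.03 0 0.094; 0 0 0 0 0 0 0.094")

```text
time: 31.2
tool_pos: [0.4623, -0.0992, 0.2375]
ee_rot: [-1.572, -0.003, 0.089]
wrist_force: [-0.5, -1.3, 0.2]
width: 0.0936
```

Call:
arm_command(series="0 0 0 -0.03 -0.01 -0.02 0.094; 0 0 0 -0.03 -0.01 -0.03 0.094; 0 0 0 -0.03 0 -0.03 0.094; 0 0 0 -0.03 0 -0.03 0.094; 0 0 0 -0.02 0 -0.03 0.094; 0 0 0 0 0 -0.03 0.094; 0 0 0 0 0 -0.02 0.094; 0 0 0 0 0 0 0.094; 0 0 0 0 0 0 0.094")

```text
time: 32.1
tool_pos: [0.3336, -0.3053, 0.2471]
ee_rot: [-1.563, 0.005, 0.091]
wrist_force: [-0.4, -0.6, -0.2]
width: 0.0943
```

```bash
python3 - <<'E'
from plan import *
import cv2
p,A=st()
a=robot.snapshot("scene");cv2.imwrite("pics/s12.png",cv2.resize(a[170:370,230:430],None,fx=3,fy=3,interpolation=cv2.INTER_CUBIC))
a=robot.snapshot("top");cv2.imwrite("pics/t12.png",cv2.resize(a[130:370,180:420],None,fx=2.5,fy=2.5,interpolation=cv2.INTER_CUBIC))
E
```

```text
t 32.1 [ 0.3336 -0.3053  0.2471] F [-0.4041 -0.556  -0.1917] w 0.0943 q [-0.8671 -0.1294  1.5016  0.0006  1.7788 -0.9584]
```

View pics/s12.png

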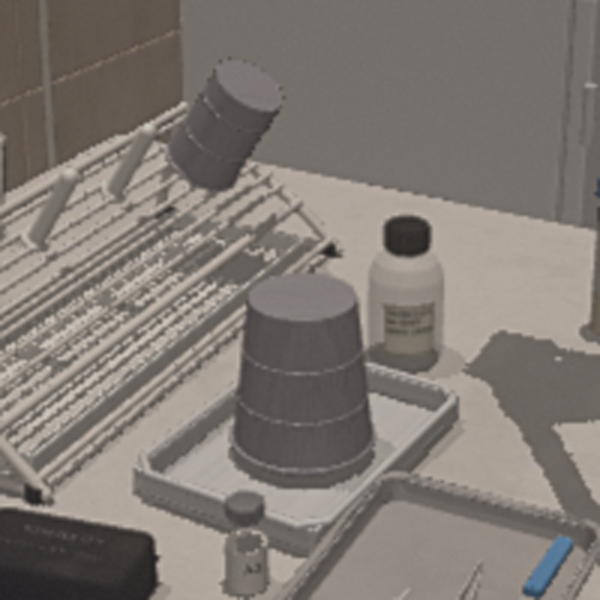

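View pics/t12.png

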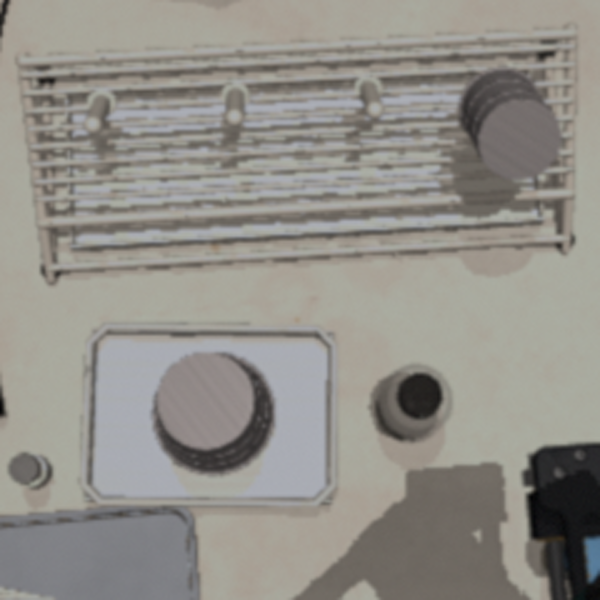

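```bash
python3 - <<'E'
from plan import *
print(tri((330.4,269.0),(261.7,290.5)))
m=onz("top",(180+213.5/2.5-.3,130+413/2.5-.3),.011);print("mouth",m)
robot.close_job()
E
```

```text
(array([ 0.464 , -0.0989,  0.1023]), [np.float64(0.2553906391268943), np.float64(0.25539063912691395)])
mouth [ 0.4649 -0.0988  0.011 ]
the job is handed in; nothing more can be done
```

I stood the smallest beaker mouth down in the tray, nested the medium one over it and then the largest over that. Each was lowered slowly until the wrist force showed contact and only then released. I handed the job in at about 32 s; it returned no verdict.

**Final position:** the largest beaker's closed end measured (0.464, −0.099, 0.102) m, against the 0.103 m expected when fully home. Its mouth centre lay about 1 mm away sideways, so the stack is upright.

**Nesting heights:** contact came at tool heights of 0.056, 0.060 and 0.064 m, which are the expected 4 mm steps.

**Other objects:** in the last pictures the straight cup, bottle and vial look unmoved and the arm was clear of everything. I judged this by eye and did not measure their shift.

**Checks that differed from plan:** when I set down the smallest beaker, contact came about 2 mm lower than I had calculated. A picture after release showed it standing upright. I could not see the inner beakers once they were covered, so their fit is inferred from the contact heights and the final stack height.

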